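# Bleed the clamp and rock the drill guide out of its jig

### The arm

A 6-joint arm with a two-finger parallel gripper is mounted at the origin on the work surface. World frame = base frame: x ahead of the robot, y to its left, z up, the work surface at z = 0. Lengths are in m, angles in rad, forces in N, time in s.
With the tool pointing down it reaches from about 0.35 to 0.85 m from the base axis. Payload 8.1 kg.
Tool frame: the origin (TCP) lies at the very end of the fingers, on their centre line; the grasp point (between the pads) lies 19 mm behind it; z points along the fingers, y is the direction in which the jaws open and shut (so a half turn about z gives the same grasp; the last joint's range is limited). The gripper opens to 93 mm and grips with 3 to 60 N. Pads are 15 mm wide; open, the fingers measure 128 mm over their backs; the gripper's body (75 mm by 188 mm) begins 65 mm behind the grasp point.
Start: joints at [-1.408, 0.13, 1.488, -0, 1.523, -0.085], TCP at [0.147, -0.582, 0.196] pointing down, gripper open.
Joint ranges: [-2.96, 2.96], [-0.89, 2.26], [0.02, 2.5], [-1.34, 4.48], [0, 2.73], [-2.66, 2.66]. Speed limits (rad/s): [2.39, 2.39, 2.79, 3.14, 3.14, 3.14].

### API

Orientations are given as a rotation vector (axis times angle).
In Python, from plant import read_state, read_camera, close_job gives the robot as it stands.
- The arm moves only by the tool jog_arm, never from a script. Its argument "motion" is one flat list of numbers, 7 for each row, row after row: the opening, from 0 (shut) to 1 (fully open), then the shift along the tool's x, y, z scaled (see below), then the turn, a rotation vector about the tool's x, y, z scaled (see below). A call has 1 to 8 rows; each row is the pose to reach, as a shift and turn from the pose measured when the call began, along the tool's axes at that moment; what a row does not reach only later rows make up. The controller multiplies each number of a shift by 0.5 m and each number of a turn by 90 degrees. A row lasts 1/10 s, in which the tool goes at most 50 mm and 8.59 degrees, less where a joint would pass 70% of its speed; a pose out of reach is approached as far as the arm can. A call with a number of a shift or a turn outside -1 to 1 is refused whole. A call with a gripper value outside its range is refused whole. The fingers move at their own pace and stop on an object; "grip_force" is the grip in N (left out, the last holds). Time passes only in rows, so rows that repeat a pose let the fingers close. It gives the time, the measured TCP pose, the force and the opening at its end, in the units of the state.
- read_state(): the state, without advancing time (a new reading comes with each control period).
- read_camera(name): name is "side" or "top" or "wrist"; returns a dict with "frame" (420x560x3 uint8, red, green, blue), "vertical_fov" (degrees; the focal length in pixels is half the picture's height over the tangent of half this angle, whatever the lens; pixels are square), "cx", "cy" (the principal point, pixels), "dist_coeffs" ([k1, k2, p1, p2, k3] as OpenCV has them; the pictures are not rectified), "world_from_camera" (4x4, takes a point from camera to world coordinates); the wrist camera has in their place "hand_eye" (4x4, takes a point from camera to tool coordinates, whose origin is the TCP and whose axes are the flange's). Camera axes: x right, y down, z forward; pixel columns grow to the right and rows downward; lengths in m; the calibration is good to about 2 mm. A picture is of the moment at which its call begins: read the wrist's pose just before it. There is no depth.
- close_job(): hands the job in, once; it reports no verdict.
The state is a dict: "t": time; "q": joint angles; "dq": joint speeds; "joint_torque": joint torques, N m; "tool_pos": TCP position; "orientation": TCP orientation; "force": force on the tool from outside, world axes, zero at the start; "wrist_torque": the same for the moment, N m; "opening": finger opening in m.
Only numpy, scipy, OpenCV 4.12 (cv2) and the standard library are available. Lean on these libraries where they do the work, as an engineer would, in place of code of your own. Each camera call takes 0.05 s, during which the arm holds its last target.

### The job

On the drilling jig, first open the yellow-handled bleed valve halfway, to the red mark at 45 degrees, which draws the air clamp back off the drill guide. Then take the guide by its blue handle and, while it still sits in its pocket, rock it to the left and to the right until both brass keepers have been pushed back and it is free. Lift it out upright and finish holding it still in the gripper straight above the pocket, its foot about 3 cm above the pocket's rim, with the valve still at half and the other things on the bench left where they are.

Things in the scene. Friction and masses are not known exactly. Their poses are not given: they have to be found in the camera images.
- jig: Fixed drilling jig: green plate 250 x 340 x 12 mm with a wooden pocket holding the drill guide, an aluminium air cylinder beyond it and a brass bleed valve. Origin on the bench; z up, y runs from the valve to the pocket (left-right: the guide rocks this way), x from the pocket to the air cylinder.
- pocket (a point): Centre of the pocket's mouth at rim height, 50 mm above the bench, with the jig's axes. Its floor is 38 mm down; inside it is 42 mm in x, 51 mm in y, with floor ribs that keep the guide's foot in the middle (1 mm play). The keepers lie on the rim, up to 9 mm above it; their red tabs (44 to 58 mm out in y) reach 25 mm above it.
- guide_center (a point): Centre, half-way up, of the loose drill guide, 130 mm tall, about 0.35 kg, z up, axes along the jig's. From its underside: foot 16 mm wide in y to 10 mm; aluminium block 40 x 40 mm from 10 to 60 mm with 3 mm deep grooves in its +y and -y sides from 36 to 50 mm; blue handle from 60 to 130 mm, 14 mm thick in x, 36 mm wide in y. Seated, its underside is 38 mm below the pocket's rim.
- guide_grip (a point): Grasp point in the guide's blue handle, 47 mm above guide_center; grip across the 14 mm (x). Seated, the guide rocks about its foot, tilting towards +y or -y up to a stop at about 0.15 rad; 0.13 rad pushes that side's keeper back about 4.5 mm and moves the handle about 15 mm sideways. It cannot be lifted until both keepers are back, nor while the clamp covers it.
- keeper_left (a joint): Brass keeper plate on the +y side of the pocket with a red tab; slides outwards. 0 m: its tooth sits in the guide's groove; grows to 0.008 as the guide pushes it out. Stiff (about 7 N), stays where it is pushed. The guide passes it from about 0.003.
- keeper_right (a joint): The same on the -y side, growing outwards (towards -y).
- clamp_rod (a joint): Steel air-clamp nose over the guide's +x shoulder, 62 to 72 mm above the guide's underside level. 0 m: fully over it. It is drawn back towards the cylinder by 40 mm per radian of valve opening and is clear of the guide from 0.014.
- valve (a joint): Opening angle of the bleed valve, rad: 0 closed (yellow handle points along the jig's -y), 1.571 fully open (handle points along the jig's -x). Grows clockwise seen from above; half open is 0.785, where the handle lies over the long red mark on the white dial. Friction about 0.15 N m, stays where it is left.
- valve_grip (a point): Point in the yellow valve handle to grip, half-way up it, 55 mm out from the valve's axis, 67 mm above the bench; its y axis points along the handle back to the valve's axis, z up. The handle is a flat bar 12 mm thick, 14 mm tall, reaching 78 mm from the axis. The white dial below has its top 48 mm above the bench.
- valve_axis (a point): The valve's vertical axis at the height of valve_grip, with the jig's axes.
- offcut: Bystander: wood offcut 45 x 22 x 16 mm lying on the jig's plate; origin at its underside.
- bushing: Bystander: steel bushing, 22 mm across, 20 mm tall, standing on the jig's plate; origin at its underside.
- mallet: Bystander: hammer 260 mm long, lying on the bench.
- glue: Bystander: white glue bottle 56 mm across, 150 mm tall, standing on the bench.
- driver: Bystander: orange screwdriver 200 mm long, lying on the bench.
- square: Bystander: try square, wood stock 120 mm, steel blade 170 mm, lying on the bench.
- pot: Bystander: terracotta pot 76 mm across, 90 mm tall, standing on the bench.
Not all that is in view belongs to the job. Leave any purple look-alike of the part that bears guide_center alone.

How it is judged:
By the outcome, as a careful person would: the job done as asked, in the order asked, and still so for the second after the job is handed in, while the arm keeps its last pose, push and grip.
It also fails if it takes over 40 s, if anything falls off the work surface, if the arm or the gripper's body presses on something with over 40 N, if the wrist force passes 120 N, or if a joint passes its speed limit or range.

## Working session

There is one attempt and no reset: what is moved stays moved. The work goes in short steps, Python scripts to look and compute and a tool call to move; the robot and the scene stay as the last step left them, time stands still between calls to the robot, and variables do not carry over. Pictures are saved under pics/ and viewed, and the job is handed in when it is done.

Besides the shell and the picture viewer there is one more tool, called after ">>>" as a command line: name --argument value ..., lists and objects as JSON in quotes. jog_arm: Moves the arm, as the interface text tells. Its arguments: {"type":"object","properties":{"motion":{"type":"array","items":{"type":"number"}},"grip_force":{"type":"number"}},"required":["motion"]}

```bash
mkdir -p pics; ls
cat > h.py <<'E'
import numpy as np, cv2
from plant import read_state, read_camera
from scipy.spatial.transform import Rotation as R
def cam(name):
    s=read_state(); c=read_camera(name)
    f=c["frame"]; h,w=f.shape[:2]
    fl=h/2/np.tan(np.radians(c["vertical_fov"])/2)
    c["K"]=np.array([[fl,0,c["cx"]],[0,fl,c["cy"]],[0,0,1.]])
    c["d"]=np.array(c["dist_coeffs"],float)
    if "world_from_camera" in c: T=np.array(c["world_from_camera"])
    else:
        W=np.eye(4); W[:3,:3]=R.from_rotvec(s["orientation"]).as_matrix(); W[:3,3]=s["tool_pos"]
        T=W@np.array(c["hand_eye"])
    c["T"]=T; return c
def save(c,n): cv2.imwrite("pics/"+n,cv2.cvtColor(c["frame"],cv2.COLOR_RGB2BGR))
def ray(c,uv):
    p=cv2.undistortPoints(np.array(uv,float).reshape(-1,1,2),c["K"],c["d"]).reshape(-1,2)
    d=np.c_[p,np.ones(len(p))]@c["T"][:3,:3].T
    return c["T"][:3,3],d
def onz(c,uv,z):
    o,d=ray(c,uv); return o+d*((z-o[2])/d[:,2])[:,None]
def proj(c,P):
    Ti=np.linalg.inv(c["T"]); r,_=cv2.Rodrigues(Ti[:3,:3])
    return cv2.projectPoints(np.array(P,float).reshape(-1,1,3),r,Ti[:3,3],c["K"],c["d"])[0].reshape(-1,2)
def tri(cs,uvs):
    A=np.zeros((3,3));b=np.zeros(3)
    for c,uv in zip(cs,uvs):
        o,d=ray(c,[uv]);d=d[0]/np.linalg.norm(d[0]);M=np.eye(3)-np.outer(d,d);A+=M;b+=M@o
    return np.linalg.solve(A,b)
E
python3 - <<'E'
from h import *
for n in ["side","top","wrist"]:
    c=cam(n); save(c,n+"0.png"); print(n,c["T"].round(3).tolist(),c["vertical_fov"],c["d"])
print(read_state())
E
```

```text
pics
side [[-0.967, -0.163, 0.197, 0.121], [-0.255, 0.662, -0.705, 1.238], [-0.015, -0.732, -0.681, 1.293], [0.0, 0.0, 0.0, 1.0]] 42.67051043349544 [-0.11084339  0.          0.          0.          0.        ]
top [[-0.003, -0.99, 0.141, 0.275], [-1.0, 0.002, -0.008, 0.016], [0.008, -0.141, -0.99, 1.329], [0.0, 0.0, 0.0, 1.0]] 47.836532412933046 [-0.15198409  0.          0.          0.          0.        ]
wrist [[0.246, -0.939, -0.239, 0.213], [-0.969, -0.239, -0.059, -0.566], [-0.002, 0.246, -0.969, 0.383], [0.0, 0.0, 0.0, 1.0]] 61.67900974048617 [-0.04755372  0.          0.          0.          0.        ]
{'t': 0.15, 'q': array([-1.40842149e+00,  1.31015686e-01,  1.48901674e+00, -3.83247835e-06,
        1.52299480e+00, -8.54015261e-02]), 'dq': array([-4.29113267e-04, -1.59567854e-03, -1.45157356e-03, -9.58951619e-04,
        7.78575697e-04, -4.25489810e-05]), 'joint_torque': array([ 9.39994970e-04, -5.60478258e+01, -4.92335665e+01,  7.69251469e-02,
        3.06255708e-02, -1.30291746e-04]), 'tool_pos': array([ 0.14709294, -0.58120945,  0.19541852]), 'orientation': array([-3.11609203e+00, -3.88034521e-01,  9.26715679e-05]), 'force': array([-0.02489741, -1.21139132, -0.02951784]), 'wrist_torque': array([-0.02808332, -0.033483  ,  0.00523366]), 'opening': 0.09314203362644673}
```

View pics/top0.png

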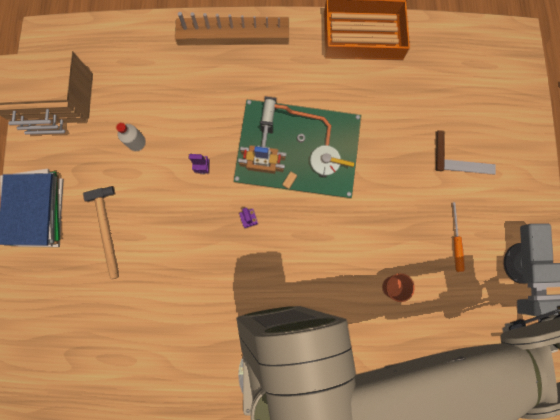

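View pics/side0.png

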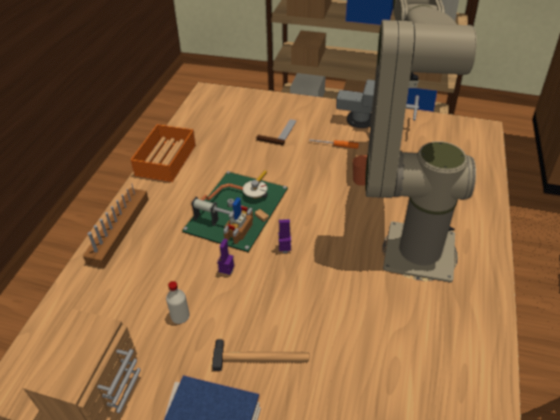

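Top view: the blue handle in the wooden pocket is at (261,153). The purple look-alikes stand outside the jig at (200,163) and (248,217). The yellow valve handle is at about (342,162), on the dial at (325,161). Side view: blue handle at (237,207), purple ones at (226,257) and (285,236). I choose the blue one in the pocket and will check a close crop.

```bash
cat > m.py <<'E'
from h import *
def blob(f,lo,hi,roi=None,n=1):
    hsv=cv2.cvtColor(f,cv2.COLOR_RGB2HSV); m=cv2.inRange(hsv,np.array(lo),np.array(hi))
    if roi: z=np.zeros_like(m); x0,y0,x1,y1=roi; z[y0:y1,x0:x1]=m[y0:y1,x0:x1]; m=z
    cs,_=cv2.findContours(m,cv2.RETR_EXTERNAL,cv2.CHAIN_APPROX_NONE)
    return sorted(cs,key=cv2.contourArea)[::-1][:n]
E
python3 - <<'E'
from m import *
t=cam("top"); s=cam("side")
for n,c,roi in [("top",t,(220,80,380,220)),("side",s,(160,150,310,270))]:
    x0,y0,x1,y1=roi
    cv2.imwrite(f"pics/{n}1.png",cv2.cvtColor(cv2.resize(c["frame"][y0:y1,x0:x1],None,fx=5 if n=="top" else 5,fy=5 if n=="top" else 5,interpolation=cv2.INTER_CUBIC)[:600,:800],cv2.COLOR_RGB2BGR))
g=blob(t["frame"],(60,80,20),(90,255,160),(220,80,380,220))[0]
r=cv2.minAreaRect(cv2.convexHull(g)); b=cv2.boxPoints(r); print(b.round(1)); P=onz(t,b,.012);print(P.round(4))
print([np.linalg.norm(P[i]-P[i-1]).round(4) for i in range(4)],P.mean(0))
for nm,lo,hi in [("yellow",(22,150,120),(32,255,255)),("blue",(105,150,80),(122,255,255))]:
  for n,c,roi in [("top",t,(220,80,380,220)),("side",s,(160,150,310,270))]:
    k=blob(c["frame"],lo,hi,roi,3); 
    for q in k: print(nm,n,cv2.contourArea(q),cv2.boundingRect(q),q.reshape(-1,2).mean(0))
E
```

```text
[[290.1 179.3]
 [352.  172.6]
 [354.3 194. ]
 [292.4 200.7]]
[[ 0.5444 -0.0212  0.012 ]
 [ 0.5639 -0.1982  0.012 ]
 [ 0.5019 -0.2032  0.012 ]
 [ 0.4829 -0.0274  0.012 ]]
[np.float64(0.0618), np.float64(0.178), np.float64(0.0623), np.float64(0.1768)] [ 0.52328881 -0.11250612  0.012     ]
yellow top 0.0 (344, 160, 1, 1) [344. 160.]
yellow top 0.0 (336, 161, 1, 1) [336. 161.]
yellow top 0.0 (349, 164, 1, 1) [349. 164.]
blue top 0.0 (256, 148, 2, 1) [256.5 148. ]
blue side 29.5 (233, 198, 7, 9) [236.21052632 202.21052632]
blue side 0.0 (235, 208, 1, 1) [235. 208.]
blue side 0.0 (234, 210, 1, 1) [234. 210.]
```

View pics/top1.png

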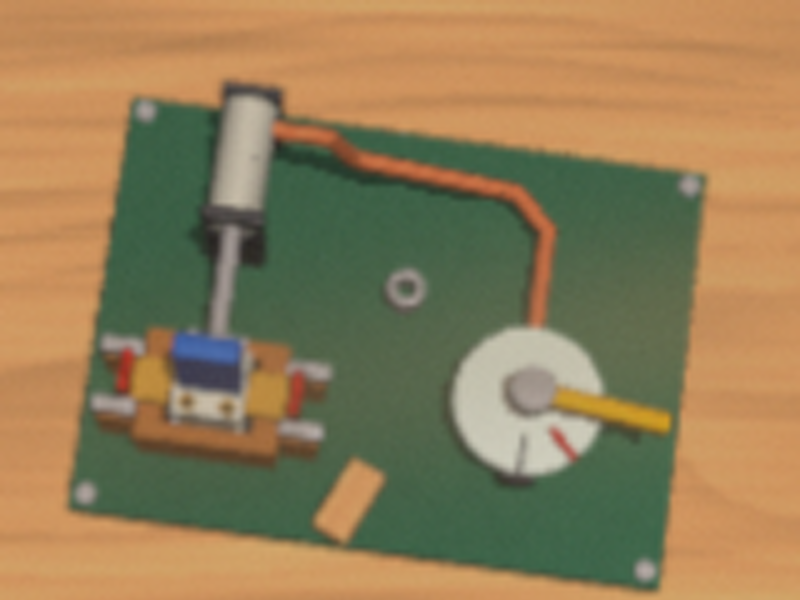

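View pics/side1.png

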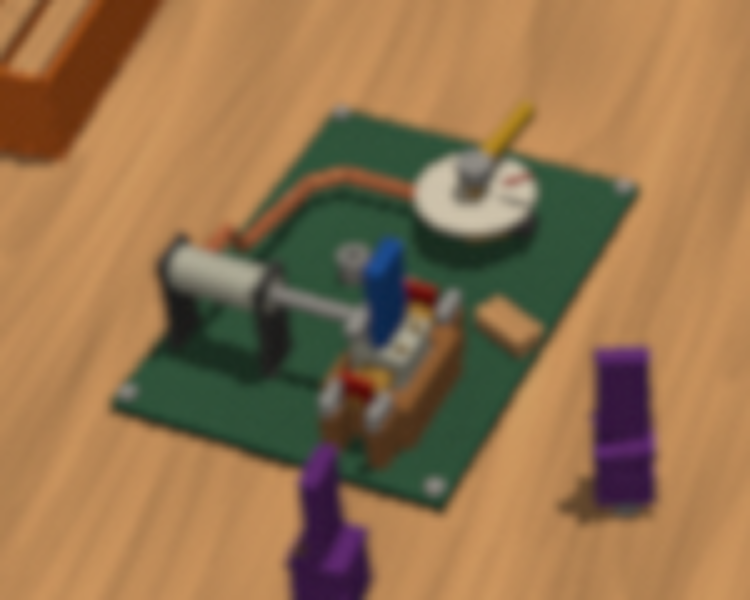

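The close crop confirms the pick: blue handle in the wooden pocket, clamp nose over its +x side, yellow handle pointing along jig -y, red mark between the handle and the black tick.

Run:
```python
from m import *
t=cam("top"); s=cam("side")
f=lambda p,o:np.array(p,float)/5+np.array(o)-0.4
C=f([[135,97],[706,175],[658,590],[69,512]],(220,80))
P=onz(t,C,.012);print(P.round(4)); print([np.linalg.norm(P[i]-P[i-1]).round(4) for i in range(4)]); print(P.mean(0).round(4))
Cs=f([[338,106],[640,187],[440,512],[112,405]],(160,150)); # far-left? 
Q=onz(s,Cs,.012);print(Q.round(4)); print([np.linalg.norm(Q[i]-Q[i-1]).round(4) for i in range(4)]); print(Q.mean(0).round(4))
y=(P[0]-P[1]+P[3]-P[2])[:2]; print("jig y ang",np.degrees(np.arctan2(y[1],y[0])))
y=(Q[3]-Q[0]+Q[2]-Q[1])[:2]; print(np.degrees(np.arctan2(y[1],y[0])))
# handle
print("handle top far edge/near edge z=.142", onz(t,f([[174,335],[243,337],[243,352],[172,348]],(220,80)),.142).round(4))
print("valve knob z~.075", onz(t,f([[532,390]],(220,80)),.075).round(4),"dial",onz(t,f([[527,401]],(220,80)),.048).round(4))
print("yellow end", onz(t,f([[670,422]],(220,80)),.074).round(4))
print("tri handle top", tri([t,s],[f([209,344],(220,80)),f([391,247],(160,150))]))
print("tri yellow tip", tri([t,s],[f([670,421],(220,80)),f([531,107],(160,150))]))
```

```text
[[ 0.785   0.1044  0.012 ]
 [ 0.7377 -0.2297  0.012 ]
 [ 0.4915 -0.1941  0.012 ]
 [ 0.5369  0.1394  0.012 ]]
[np.float64(0.2505), np.float64(0.3374), np.float64(0.2487), np.float64(0.3366)]
[ 0.6378 -0.045   0.012 ]
[[ 0.7331 -0.2281  0.012 ]
 [ 0.4889 -0.1919  0.012 ]
 [ 0.5356  0.147   0.012 ]
 [ 0.7785  0.1087  0.012 ]]
[np.float64(0.3398), np.float64(0.247), np.float64(0.3421), np.float64(0.2459)]
[ 0.634  -0.0411  0.012 ]
jig y ang 82.0981523414208
82.23386673438894
handle top far edge/near edge z=.142 [[0.6042 0.0741 0.142 ]
 [0.6031 0.0384 0.142 ]
 [0.595  0.0384 0.142 ]
 [0.5973 0.0751 0.142 ]]
valve knob z~.075 [[ 0.5918 -0.1179  0.075 ]] dial [[ 0.5923 -0.1179  0.048 ]]
yellow end [[ 0.5743 -0.1933  0.074 ]]
tri handle top [0.59291052 0.05513722 0.1498337 ]
tri yellow tip [ 0.5729126  -0.19434878  0.06960329]
```

```bash
cat >> h.py <<'E'
def tool(yaw_y_deg):  # tool pointing down with tool x at this world yaw
    a=np.radians(yaw_y_deg); x=np.array([np.cos(a),np.sin(a),0]); z=np.array([0,0,-1.]); return np.c_[x,np.cross(z,x),z]
def plan(targets,s=None):
    s=s or read_state(); p=np.array(s["tool_pos"]); M=R.from_rotvec(s["orientation"])
    for tp,tR in targets:
        sh=M.inv().apply(np.array(tp)-p)/0.5; tu=(M.inv()*R.from_matrix(tR)).as_rotvec()/(np.pi/2)
        print(sh.round(4).tolist(),tu.round(4).tolist())
E
python3 - <<'E'
from h import *
plan([([.59,-.03,.30],tool(82.15)),([.40,-.26,.30],tool(40))])
E
```

```text
[1.1292, -0.8522, -0.2076] [-0.0002, -0.0002, -0.755]
[0.648, -0.4995, -0.2078] [-0.0003, -0.0001, -0.2867]
```

>>> jog_arm --motion '[1,0.65,-0.5,-0.2,0,0,-0.3,1,0.65,-0.5,-0.2,0,0,-0.3,1,0.65,-0.5,-0.2,0,0,-0.3,1,0.65,-0.5,-0.2,0,0,-0.5,1,0.65,-0.5,-0.2,0,0,-0.5,1,0.8,-0.6,-0.2,0,0,-0.65,1,0.9,-0.68,-0.2,0,0,-0.755,1,1.0,-0.75,-0.2,0,0,-0.755]'

```text
t: 1.15
tool_pos: [0.3928, -0.2742, 0.2748]
orientation: [2.362, 2.07, 0.001]
force: [0.8, -0.5, 0.1]
opening: 0.0934
```

Run:
```python
from h import *
s=read_state();print(s["t"],s["tool_pos"],s["q"],s["dq"].round(2))
plan([([.59,-.03,.30],tool(82.15))])
```

```text
1.15 [ 0.39279338 -0.27415254  0.27483015] [-7.16682432e-01 -2.21273783e-01  1.68752542e+00  2.83580953e-04
  1.67421637e+00 -5.85408277e-01] [ 1.05  0.05 -0.12  0.    0.07 -0.3 ]
[0.5357, 0.3272, -0.0502] [0.0007, 0.0002, 0.0037]
```

>>> jog_arm --motion '[1,0.536,0.327,-0.05,0,0,0,1,0.536,0.327,-0.05,0,0,0,1,0.536,0.327,-0.05,0,0,0,1,0.536,0.327,-0.05,0,0,0,1,0.536,0.327,-0.05,0,0,0,1,0.536,0.327,-0.05,0,0,0,1,0.536,0.327,-0.05,0,0,0,1,0.536,0.327,-0.05,0,0,0]'

```text
t: 1.95
tool_pos: [0.5909, -0.0274, 0.2995]
orientation: [2.358, 2.075, 0.001]
force: [-0.3, -0.9, -1.0]
opening: 0.0928
```

Run:
```python
from h import *
s=read_state();print(s["t"],s["tool_pos"],s["dq"].round(2),s["force"])
c=cam("wrist");save(c,"w1.png")
```

```text
1.95 [ 0.59093215 -0.02736349  0.29948986] [-0.05 -0.03  0.04 -0.02  0.01 -0.03] [-0.27711333 -0.90245819 -0.9801454 ]
```

View pics/w1.png

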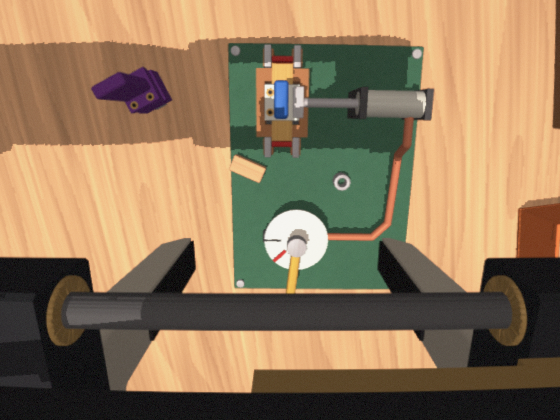

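Wrist view: pocket with blue handle at (281,98), clamp nose at about (299,98), dial centre at (296,239), valve knob at (297,243), yellow handle running down from there. A crop will give finer pixels.

Run:
```python
import cv2
f=cv2.imread("pics/w1.png")
cv2.imwrite("pics/w1a.png",cv2.resize(f[35:165,220:350],None,fx=4.6,fy=4.6,interpolation=cv2.INTER_CUBIC))
cv2.imwrite("pics/w1b.png",cv2.resize(f[195:300,225:355],None,fx=5,fy=5,interpolation=cv2.INTER_CUBIC))
```

```text
(no output)
```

View pics/w1a.png

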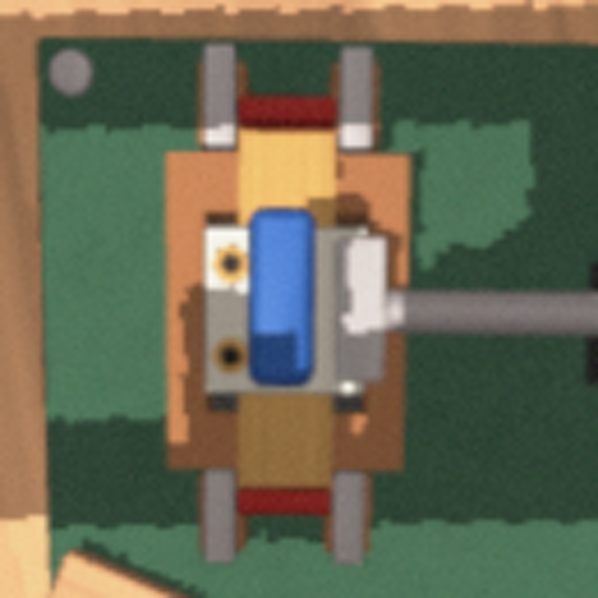

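View pics/w1b.png

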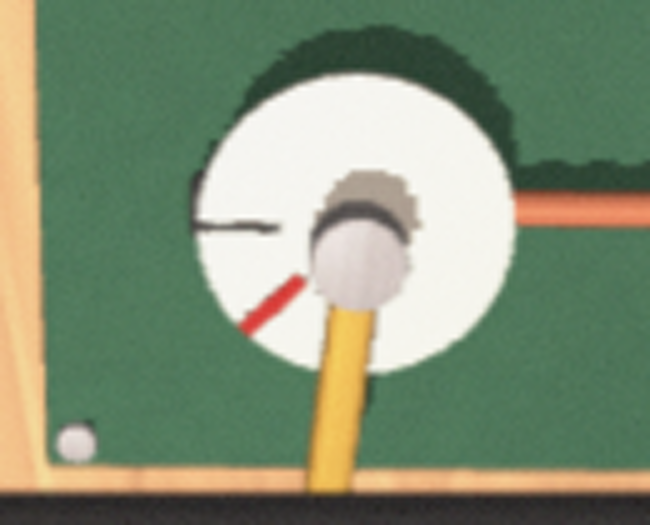

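Run:
```python
from m import *
c=cam("wrist")
A=lambda p:np.array(p,float)/4.6+np.array((220,35))-0.4
B=lambda p:np.array(p,float)/5+np.array((225,195))-0.4
jx=np.array([np.cos(np.radians(-7.85)),np.sin(np.radians(-7.85))]);jy=np.array([-jx[1],jx[0]])
E=onz(c,B([[356,73],[516,222],[356,374],[196,222]]),.048);print("dial",E.round(4),E.mean(0).round(4),np.linalg.norm(E[0]-E[2])/2,np.linalg.norm(E[1]-E[3])/2)
a=onz(c,B([[278,228],[200,226]]),.048);d=a[1]-a[0];print("black dir",np.degrees(np.arctan2(d[1],d[0]))%360, "to jig -x =172.15")
a=onz(c,B([[301,281],[244,331]]),.048);d=a[1]-a[0];red=np.degrees(np.arctan2(d[1],d[0]))%360;print("red dir",red)
a=onz(c,B([[353,310],[330,490]]),.074);d=a[1]-a[0];print("yellow dir",np.degrees(np.arctan2(d[1],d[0]))%360,a.round(4))
H=onz(c,A([[281,297]]),.142);H2=onz(c,A([[250,222],[312,222],[250,375],[312,375]]),.142);print("handle top",H.round(4),H2.round(4),H2.mean(0))
K=onz(c,A([[287,110],[285,502]]),.075);print("tabs",K.round(4),K.mean(0).round(4),np.linalg.norm(K[0]-K[1]))
w=onz(c,A([[165,152],[412,152],[403,470],[166,470]]),.05);print("wood",w.round(4),w.mean(0))
d=K[0]-K[1];print("jig y dir",np.degrees(np.arctan2(d[1],d[0])))
g=onz(c,B([[36,0],[47,465]]),.012);d=g[0]-g[1];print("edge dir",np.degrees(np.arctan2(d[1],d[0])))
```

```text
dial [[ 0.5968 -0.0803  0.048 ]
 [ 0.6339 -0.1263  0.048 ]
 [ 0.5866 -0.1641  0.048 ]
 [ 0.5499 -0.1154  0.048 ]] [ 0.5918 -0.1215  0.048 ] 0.042178247378144726 0.04232005952830443
black dir 171.10740137442062 to jig -x =172.15
red dir 215.7841165235434
yellow dir 256.2556436840916 [[ 0.5887 -0.1347  0.074 ]
 [ 0.5767 -0.1838  0.074 ]]
handle top [[0.5962 0.0534 0.142 ]] [[0.5919 0.0688 0.142 ]
 [0.6044 0.0672 0.142 ]
 [0.5878 0.0387 0.142 ]
 [0.6006 0.0371 0.142 ]] [0.59617117 0.05296049 0.142     ]
tabs [[0.6028 0.0993 0.075 ]
 [0.5901 0.007  0.075 ]] [0.5964 0.0532 0.075 ] 0.0932069269798016
wood [[0.5708 0.097  0.05  ]
 [0.6333 0.089  0.05  ]
 [0.6218 0.0095 0.05  ]
 [0.5592 0.0176 0.05  ]] [0.59628795 0.05327632 0.05      ]
jig y dir 82.1937590566423
edge dir 81.70440171668356
```

Run:
```python
from h import *
plan([([.579,-.174,.16],tool(76.2)),([.579,-.174,.056],tool(76.2))])
```

```text
[-0.2883, 0.0162, 0.2794] [0.0003, 0.0005, 0.0704]
[-0.2882, 0.0161, 0.4874] [0.0003, 0.0005, 0.0704]
```

>>> jog_arm --motion '[0.4,-0.288,0.016,0.28,0,0,0.07,0.4,-0.288,0.016,0.28,0,0,0.07,0.4,-0.288,0.016,0.28,0,0,0.07,0.4,-0.288,0.016,0.28,0,0,0.07,0.4,-0.288,0.016,0.28,0,0,0.07,0.4,-0.288,0.016,0.28,0,0,0.07]'

```text
t: 2.65
tool_pos: [0.5771, -0.1754, 0.1587]
orientation: [-2.474, -1.934, 0.002]
force: [-0.2, 1.0, 0.8]
opening: 0.0497
```

Run:
```python
from h import *
s=read_state();print(s["t"],s["tool_pos"],s["opening"])
c=cam("wrist");save(c,"w2.png")
t=cam("top");cv2.imwrite("pics/t2.png",cv2.cvtColor(cv2.resize(t["frame"][80:220,220:380],None,fx=4,fy=4,interpolation=cv2.INTER_CUBIC),cv2.COLOR_RGB2BGR))
plan([([.579,-.174,.056],tool(76.2))])
print(proj(c,[[.579,-.174,.074],[.592,-.1205,.074]]))
```

```text
2.65 [ 0.57709902 -0.175417    0.1587475 ] 0.04966597826845613
[0.0004, -0.0015, 0.2111] [0.0018, 0.0005, -0.0003]
[[287.31283781 200.06502681]
 [287.0038521  129.58091309]]
```

View pics/w2.png

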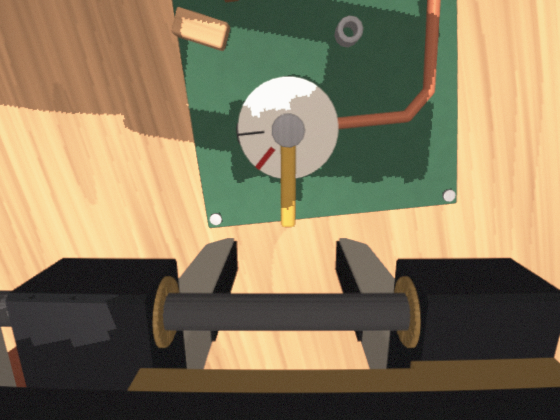

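Wrist view: the yellow handle runs vertically at x≈288 from the knob (288,129) to its tip (288,225). The predicted grip is at (287,200), centred between the fingers. Descending and gripping.

>>> jog_arm --motion '[0.4,0,0,0.1,0,0,0,0.4,0,-0.001,0.19,0,0,0,0.4,0,-0.001,0.21,0,0,0,0.4,0,-0.001,0.21,0,0,0,0,0,-0.001,0.21,0,0,0,0,0,-0.001,0.21,0,0,0,0,0,-0.001,0.21,0,0,0,0,0,-0.001,0.21,0,0,0]' --grip_force 15

```text
t: 3.55
tool_pos: [0.5802, -0.1746, 0.0582]
orientation: [2.469, 1.935, 0.004]
force: [-0.2, 0.2, 0.2]
opening: 0.0097
```

Run:
```python
from h import *
s=read_state();print(s["t"],s["tool_pos"],s["opening"],s["force"])
p=s["tool_pos"]; a=np.array([.592,-.1205]); d=np.array(p[:2])-a; r=np.linalg.norm(d); th=np.degrees(np.arctan2(d[1],d[0]))
print(r,th%360)
M=R.from_rotvec(s["orientation"]).as_matrix(); print(np.degrees(np.arctan2(M[1,0],M[0,0])))
def pose(tot):
    q=R.from_euler('z',-tot,degrees=True).as_matrix(); return (list(a+q[:2,:2]@d)+[p[2]],q@M)
plan([pose(x) for x in (6,12,18,24,30,36,39,40)])
```

```text
3.55 [ 0.5802235  -0.17462107  0.05818247] 0.009735085259028406 [-0.15394971  0.20994953  0.22886158]
0.05538750579927263 257.72405522910196
76.17848381748729
[0.0003, -0.0116, -0.0001] [0.0001, -0.0004, 0.0667]
[0.0018, -0.0231, -0.0001] [0.0001, -0.0007, 0.1333]
[0.0045, -0.0344, -0.0002] [0.0002, -0.0011, 0.2]
[0.0084, -0.0453, -0.0002] [0.0003, -0.0014, 0.2667]
[0.0133, -0.0558, -0.0003] [0.0004, -0.0018, 0.3333]
[0.0194, -0.0657, -0.0004] [0.0004, -0.0021, 0.4]
[0.0228, -0.0704, -0.0004] [0.0005, -0.0023, 0.4333]
[0.024, -0.0719, -0.0004] [0.0005, -0.0023, 0.4444]
```

The opening reads 9.7 mm against a 12 mm bar, so I'll check that it is really gripped.

>>> jog_arm --motion '[0,0,0,0,0,0,0,0,0,0,0,0,0,0]'

```text
t: 3.75
tool_pos: [0.5805, -0.1748, 0.0587]
orientation: [2.468, 1.934, 0.004]
force: [-0.2, -0.1, -0.2]
opening: 0.0005
```

Run:
```python
from h import *
s=read_state();print(s["t"],s["tool_pos"],s["opening"],s["force"])
c=cam("wrist");save(c,"w3.png")
t=cam("side");cv2.imwrite("pics/s3.png",cv2.cvtColor(cv2.resize(t["frame"][120:240,200:330],None,fx=5,fy=5,interpolation=cv2.INTER_CUBIC),cv2.COLOR_RGB2BGR))
```

```text
3.75 [ 0.58053342 -0.17479176  0.0586901 ] 0.00047620609529695475 [-0.16357891 -0.07400066 -0.2409212 ]
```

View pics/w3.png

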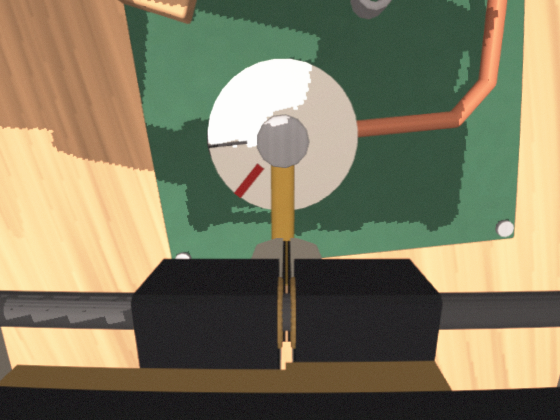

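View pics/s3.png

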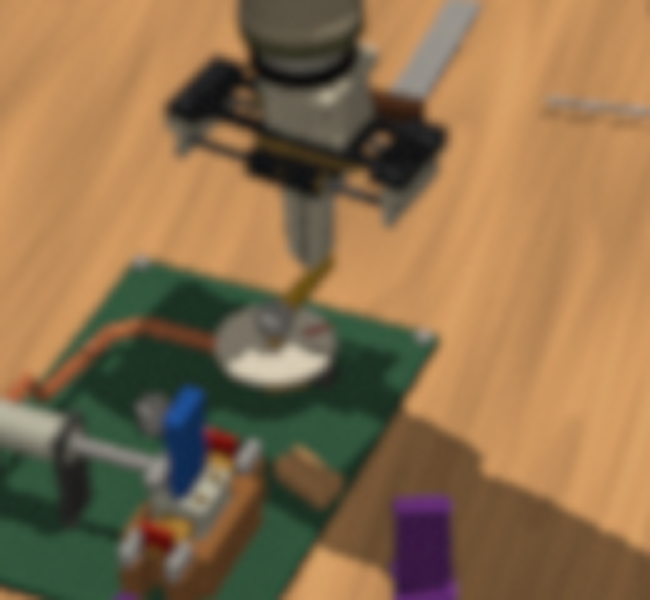

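Run:
```python
from h import *
s=read_state();p=np.array(s["tool_pos"]);print(p, s["orientation"])
for n in("side","wrist","top"):
    c=cam(n)
    a=[p,[.579,-.174,.067],[.592,-.1205,.067],[.5734,-.1962,.067],[.592,-.1205,.048],p+[0,0,.1]]
    q=proj(c,a); print(n,q.round(1).tolist())
    if n=="side": print(((q-[200,120])*5).round(0).tolist())
    f=cv2.cvtColor(c["frame"],cv2.COLOR_RGB2BGR)
    x,y=q[0].astype(int); x=max(x,60);y=max(y,45)
    g=cv2.resize(f[y-45:y+45,x-60:x+60],None,fx=6,fy=6,interpolation=cv2.INTER_CUBIC)
    for k,u in enumerate(q): cv2.circle(g,tuple(((u-[x-60,y-45])*6).astype(int)),3,[(0,0,255),(255,0,255),(255,255,0),(0,255,0),(255,0,0),(255,255,255)][k],-1)
    cv2.imwrite(f"pics/{n}4.png",g)
```

```text
[ 0.58029575 -0.17468686  0.05831956] [2.46873187 1.93484923 0.00391905]
side [[261.6, 176.3], [261.8, 174.6], [254.0, 183.5], [265.0, 171.0], [254.3, 187.6], [260.5, 154.1]]
[[308.0, 282.0], [309.0, 273.0], [270.0, 318.0], [325.0, 255.0], [271.0, 338.0], [303.0, 171.0]]
wrist [[285.1, 238.2], [282.5, 243.0], [282.0, 139.6], [282.3, 281.6], [282.2, 137.3], [285.9, 353.8]]
top [[345.9, 163.2], [346.2, 162.9], [326.6, 158.2], [354.2, 164.9], [325.9, 159.9], [351.5, 154.0]]
```

View pics/side4.png

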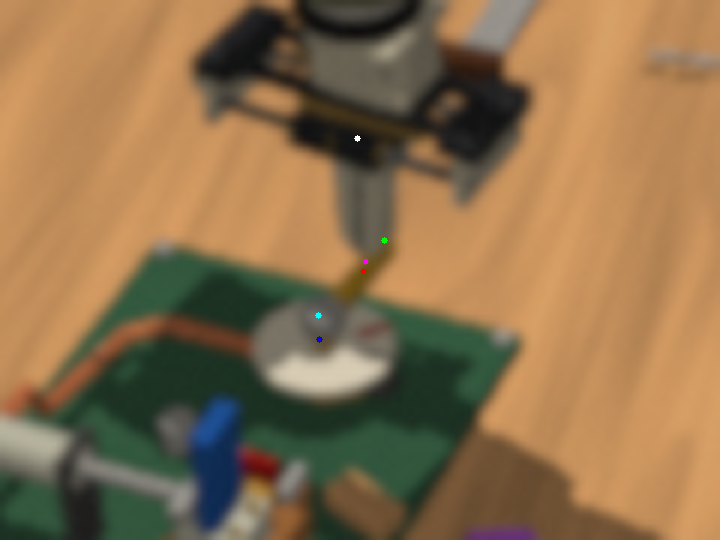

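View pics/wrist4.png

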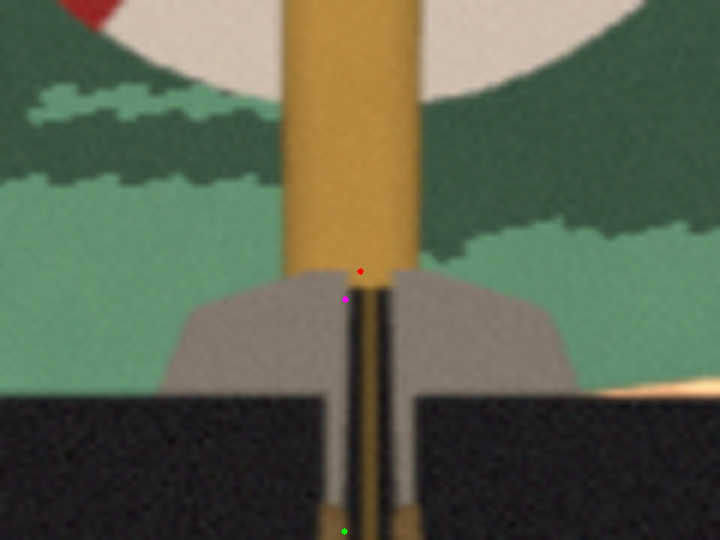

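Run:
```python
from h import *
c=cam("wrist")
def meas(f,c,nm):
    hsv=cv2.cvtColor(f,cv2.COLOR_RGB2HSV)
    for y in (c[1]-10,c[1],c[1]+10):
        row=hsv[y,150:420]; w=np.where((row[:,1]<60)&(row[:,2]>120))[0]+150; print(nm,y,w.min(),w.max())
meas(c["frame"],(283,138),"w3")
for z in (.048,.040,.056): 
    P=onz(c,[[208,135],[357,135],[283,141]],z); print(z,np.linalg.norm(P[0]-P[1]),P.mean(0).round(4),P[2])
print(read_state()["q"].round(4))
```

```text
w3 128 208 357
w3 138 208 358
w3 148 210 357
0.048 0.0826194770271273 [ 0.5923 -0.1203  0.048 ] [ 0.59188681 -0.12250758  0.048     ]
0.04 0.08595959527114469 [ 0.5921 -0.1207  0.04  ] [ 0.59172753 -0.12303244  0.04      ]
0.056 0.07927935878310971 [ 0.5924 -0.1199  0.056 ] [ 0.59204608 -0.12198272  0.056     ]
[-3.7670e-01  2.4460e-01  1.6182e+00 -4.0000e-04  1.2736e+00 -1.3530e-01]
```

The fingers shut on nothing above the bar. In both the side and wrist views the fingertips look about 12–16 mm above the reported TCP height. Opening, rising and re-measuring.

>>> jog_arm --motion '[0,0,0,-0.06,0,0,0,0.5,0,0,-0.1,0,0,0,0.5,0,0,-0.1,0,0,0,0.5,0,0,-0.1,0,0,0,0.5,0,0,-0.1,0,0,0]'

```text
t: 4.55
tool_pos: [0.579, -0.1741, 0.1065]
orientation: [2.47, 1.936, 0.002]
force: [-0.4, 0.3, 0.3]
opening: 0.0279
```

Run:
```python
from h import *
s=read_state();p=np.array(s["tool_pos"]);print(s["t"],p, s["opening"],s["force"])
for n in("side","wrist","top"):
    c=cam(n)
    q=proj(c,[p]); print(n,q.round(1).tolist())
    f=cv2.cvtColor(c["frame"],cv2.COLOR_RGB2BGR)
    x,y=q[0].astype(int)
    g=cv2.resize(f[y-45:y+45,x-60:x+60],None,fx=6,fy=6,interpolation=cv2.INTER_CUBIC)
    cv2.circle(g,tuple(((q[0]-[x-60,y-45])*6).astype(int)),3,(0,0,255),-1)
    if n=="wrist": g=f
    cv2.imwrite(f"pics/{n}5.png",g)
```

```text
4.55 [ 0.57901033 -0.1741452   0.10647977] 0.027943505362051747 [-0.39887386  0.29077934  0.3390691 ]
side [[261.4, 166.0]]
wrist [[285.2, 238.2]]
top [[348.3, 159.4]]
```

View pics/side5.png

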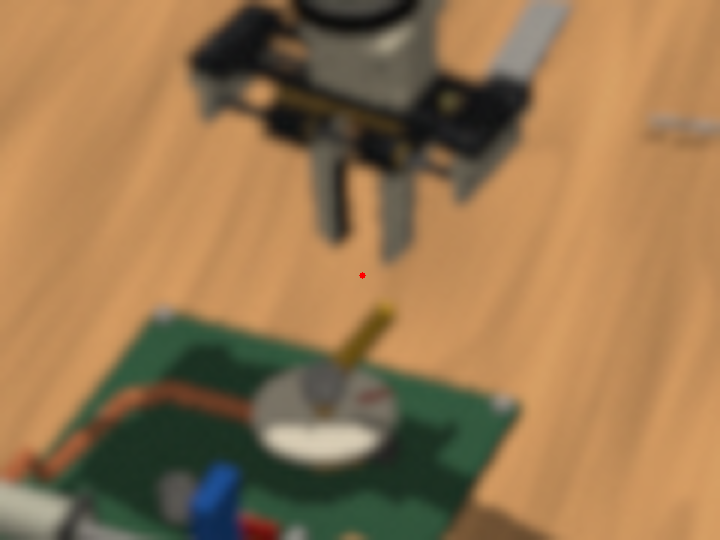

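View pics/wrist5.png

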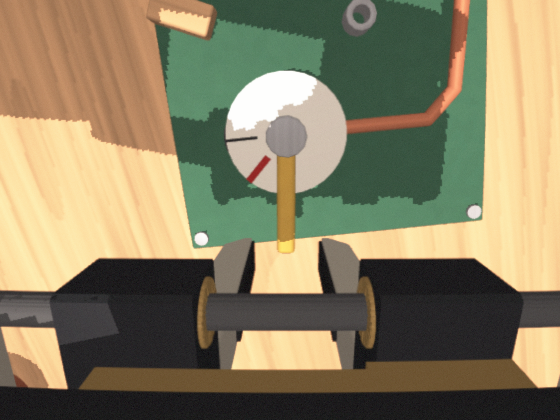

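The side view shows open fingertips at about (335,240) and (395,262), above the projected TCP dot at (362,275). So the real tips sit roughly 17 mm behind the reported TCP. I'll descend lower, watching the force, with tips aimed at about z≈0.058.

>>> jog_arm --motion '[0.45,0,0,0.06,0,0,0,0.45,0,0,0.1,0,0,0,0.45,0,0,0.13,0,0,0,0.45,0,0,0.13,0,0,0,0.45,0,0,0.13,0,0,0]'

```text
t: 5.2
tool_pos: [0.5792, -0.1742, 0.0416]
orientation: [2.471, 1.937, 0.001]
force: [0.9, -0.3, 1.1]
opening: 0.0418
```

Run:
```python
from h import *
s=read_state();p=np.array(s["tool_pos"]);print(s["t"],p, s["opening"],s["force"])
for n in("side","wrist"):
    c=cam(n)
    q=proj(c,[p])
    f=cv2.cvtColor(c["frame"],cv2.COLOR_RGB2BGR)
    x,y=q[0].astype(int)
    g=cv2.resize(f[y-45:y+45,x-60:x+60],None,fx=6,fy=6,interpolation=cv2.INTER_CUBIC)
    cv2.circle(g,tuple(((q[0]-[x-60,y-45])*6).astype(int)),3,(0,0,255),-1)
    if n=="wrist": g=f
    cv2.imwrite(f"pics/{n}6.png",g)
```

```text
5.2 [ 0.57915249 -0.17419169  0.04158688] 0.04183312548608918 [ 0.89388307 -0.25135507  1.13316539]
```

View pics/side6.png

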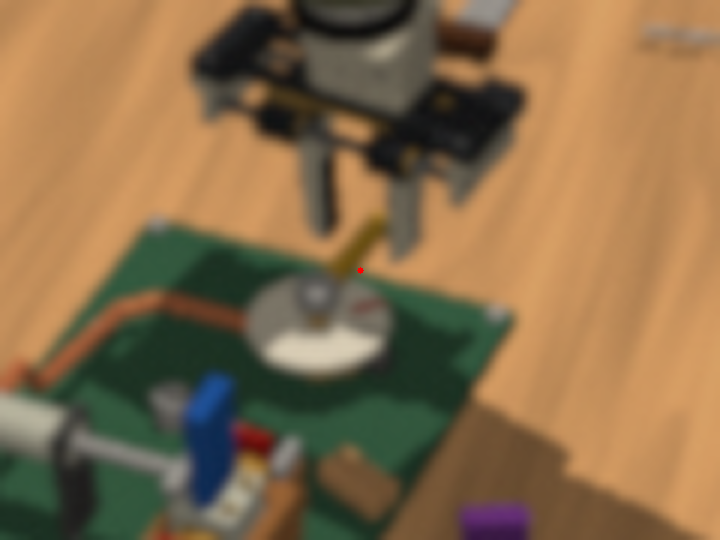

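View pics/wrist6.png

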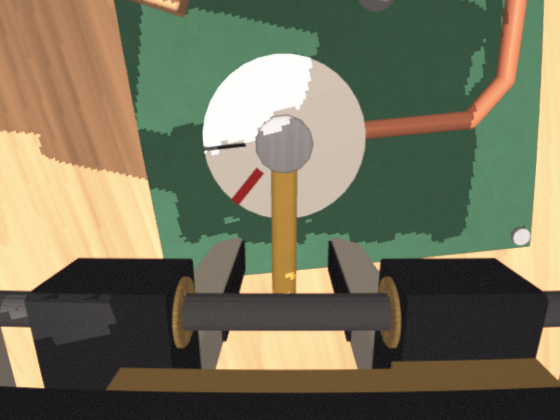

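The fingers now straddle the yellow bar, so I close.

>>> jog_arm --motion '[0,0,0,0,0,0,0,0,0,0,0,0,0,0,0,0,0,0,0,0,0,0,0,0,0,0,0,0,0,0,0,0,0,0,0,0,0,0,0,0,0,0]' --grip_force 20

```text
t: 5.9
tool_pos: [0.58, -0.1747, 0.0431]
orientation: [2.469, 1.936, 0.003]
force: [-3.4, 0.1, 3.5]
opening: 0.0118
```

```bash
cat > v.py <<'E'
from h import *
import sys
s=read_state();print(s["t"],s["tool_pos"],s["opening"],s["force"])
p=s["tool_pos"]; a=np.array([.592,-.1205]); d=np.array(p[:2])-a; r=np.linalg.norm(d); th=np.degrees(np.arctan2(d[1],d[0]))
M=R.from_rotvec(s["orientation"]).as_matrix(); print(r,th%360,np.degrees(np.arctan2(M[1,0],M[0,0])))
def pose(tot):
    q=R.from_euler('z',-tot,degrees=True).as_matrix(); return (list(a+q[:2,:2]@d)+[p[2]],q@M)
plan([pose(float(x)) for x in sys.argv[1:]])
E
python3 v.py 5 10 15 20 25 30 35 39
```

```text
5.9 [ 0.57996218 -0.1746683   0.04314564] 0.011765249515325928 [-3.38812097  0.10712792  3.48138062]
0.05548976788871771 257.47076700448133 76.1849852002491
[0.0002, -0.0097, -0.0] [0.0001, -0.0002, 0.0556]
[0.0013, -0.0193, -0.0001] [0.0001, -0.0005, 0.1111]
[0.0031, -0.0288, -0.0001] [0.0002, -0.0007, 0.1667]
[0.0058, -0.0381, -0.0002] [0.0003, -0.001, 0.2222]
[0.0093, -0.0471, -0.0002] [0.0003, -0.0012, 0.2778]
[0.0136, -0.0558, -0.0003] [0.0004, -0.0015, 0.3333]
[0.0186, -0.0641, -0.0003] [0.0005, -0.0017, 0.3889]
[0.0232, -0.0704, -0.0003] [0.0005, -0.0019, 0.4333]
```

>>> jog_arm --motion '[0,0,-0.0097,0,0,0,0.055,0,0.0013,-0.0193,0,0,0,0.111,0,0.003,-0.0288,0,0,0,0.167,0,0.006,-0.038,0,0,0,0.222,0,0.009,-0.047,0,0,0,0.278,0,0.0136,-0.056,0,0,0,0.333,0,0.0186,-0.064,0,0,0,0.389,0,0.0186,-0.064,0,0,0,0.389]'

```text
t: 6.7
tool_pos: [0.5506, -0.1576, 0.0431]
orientation: [2.939, 1.102, 0.004]
force: [-4.7, 1.8, 4.5]
opening: 0.0117
```

```bash
python3 v.py 2 3 4 5
python3 - <<'E'
from h import *
c=cam("wrist");save(c,"w7.png")
t=cam("top");cv2.imwrite("pics/t7.png",cv2.cvtColor(cv2.resize(t["frame"][80:220,220:380],None,fx=4,fy=4,interpolation=cv2.INTER_CUBIC),cv2.COLOR_RGB2BGR))
E
```

```text
6.7 [ 0.55057968 -0.15761827  0.04311527] 0.01173185947748299 [-4.65701113  1.77248514  4.53607629]
0.0556184199857323 221.86468085318316 41.11034301282262
[0.0, -0.0039, -0.0] [-0.0, -0.0001, 0.0222]
[0.0001, -0.0058, -0.0] [-0.0, -0.0001, 0.0333]
[0.0002, -0.0078, -0.0] [-0.0001, -0.0002, 0.0444]
[0.0003, -0.0097, -0.0] [-0.0001, -0.0002, 0.0556]
```

View pics/w7.png

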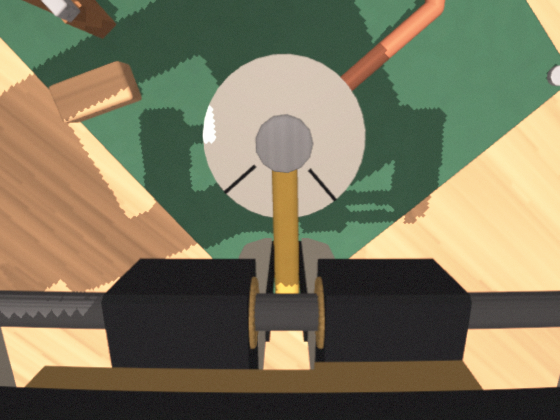

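View pics/t7.png

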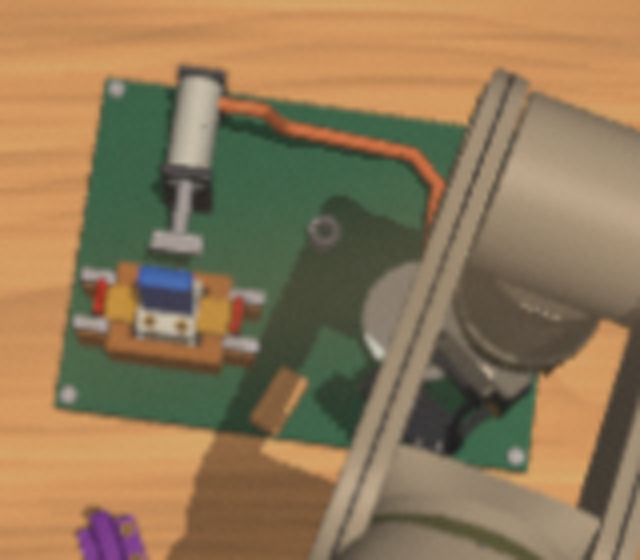

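The clamp nose is drawn back and the red mark is hidden beneath the bar. Using the closed and open ticks on the dial to measure the angle.

Run:
```python
from h import *
c=cam("wrist")
def ang(uv,z):
    a=onz(c,uv,z);d=a[1]-a[0];return np.degrees(np.arctan2(d[1],d[0]))%360
l=ang([[255,166],[224,192]],.048); r=ang([[308.5,169],[336,200]],.048)
f=c["frame"];hsv=cv2.cvtColor(f,cv2.COLOR_RGB2HSV); pts=[]
for y in (180,190,200,210,220,230):
    w=np.where((hsv[y,255:315,1]>140)&(hsv[y,255:315,0]>14)&(hsv[y,255:315,0]<32))[0]+255; pts.append([(w.min()+w.max())/2,y]); print(y,w.min(),w.max())
h=ang([pts[0],pts[-1]],.074)
print(l,r,(l+r)/2,"handle",h, "valve from ticks",r-h,h-l)
```

```text
180 273 296
190 273 296
200 274 296
210 274 296
220 274 297
230 274 297
170.89007595576953 263.31725840001167 217.1036671778906 handle 222.44334209667025 valve from ticks 40.87391630334142 51.55326614090072
```

>>> jog_arm --motion '[0,0.0001,-0.004,0,0,0,0.022,0,0.0002,-0.0085,0,0,0,0.048,0,0.0002,-0.0085,0,0,0,0.048,0,0.0002,-0.0085,0,0,0,0.048]'

```text
t: 7.25
tool_pos: [0.5481, -0.1546, 0.0431]
orientation: [2.975, 1.001, 0.003]
force: [-2.2, 0.2, 3.8]
opening: 0.012
```

```bash
python3 v.py 2
python3 - <<'E'
from h import *
c=cam("wrist");save(c,"w8.png")
f=c["frame"];hsv=cv2.cvtColor(f,cv2.COLOR_RGB2HSV); pts=[]
for y in range(175,240,4):
    w=np.where((hsv[y,255:315,1]>140)&(hsv[y,255:315,0]>14)&(hsv[y,255:315,0]<32))[0]+255; pts.append([(w.min()+w.max())/2,y])
a=onz(c,pts,.074)[:,:2]; vx,vy,x0,y0=cv2.fitLine(a.astype(np.float32),cv2.DIST_L2,0,.01,.01).ravel(); print(np.degrees(np.arctan2(vy,vx))%180+180)
cv2.imwrite("pics/w8a.png",cv2.cvtColor(cv2.resize(f[40:240,180:390],None,fx=2.9,fy=2.9,interpolation=cv2.INTER_CUBIC),cv2.COLOR_RGB2BGR))
E
```

```text
7.25 [ 0.54806317 -0.15459971  0.0431388 ] 0.01200983706384647 [-2.16135357  0.16423913  3.84584514]
0.05561686339944643 217.81530722476296 37.18011126536536
[0.0, -0.0039, -0.0] [-0.0, -0.0001, 0.0222]
218.32973
```

View pics/w8a.png

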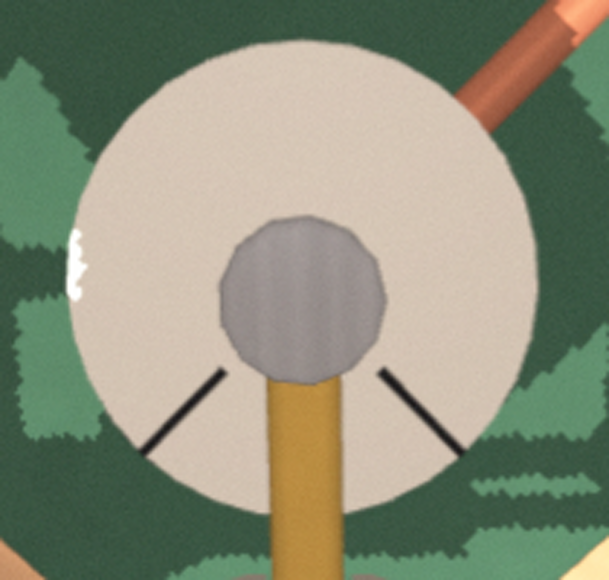

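The ticks sit symmetrically about the bar. Releasing and rising straight up.

>>> jog_arm --motion '[0.4,0,0,0,0,0,0,0.4,0,0,0,0,0,0,0.4,0,0,0,0,0,0,0.4,0,0,-0.05,0,0,0,0.4,0,0,-0.15,0,0,0,0.4,0,0,-0.25,0,0,0,0.4,0,0,-0.35,0,0,0,0.4,0,0,-0.4,0,0,0]'

```text
t: 8.1
tool_pos: [0.5493, -0.1549, 0.2489]
orientation: [2.971, 0.999, 0.012]
force: [1.1, -0.0, 0.5]
opening: 0.0373
```

Run:
```python
from h import *
s=read_state();print(s["t"],s["tool_pos"],s["opening"])
plan([([.594,-.01,.27],tool(82.15))])
```

```text
8.1 [ 0.54929422 -0.15485707  0.2489281 ] 0.03731364743059413
[0.2465, -0.1764, -0.0425] [0.0068, -0.0009, -0.4997]
```

>>> jog_arm --motion '[0.4,0.246,-0.176,-0.042,0.007,-0.001,-0.5,0.4,0.246,-0.176,-0.042,0.007,-0.001,-0.5,0.4,0.246,-0.176,-0.042,0.007,-0.001,-0.5,0.4,0.246,-0.176,-0.042,0.007,-0.001,-0.5,0.4,0.246,-0.176,-0.042,0.007,-0.001,-0.5,0.4,0.246,-0.176,-0.042,0.007,-0.001,-0.5,0.4,0.246,-0.176,-0.042,0.007,-0.001,-0.5]'

```text
t: 8.8
tool_pos: [0.594, -0.01, 0.2696]
orientation: [-2.366, -2.066, 0.0]
force: [0.5, -0.6, -0.0]
opening: 0.0373
```

Run:
```python
from h import *
s=read_state();print(s["t"],s["tool_pos"],s["opening"])
c=cam("wrist");save(c,"w9.png"); f=c["frame"]
cv2.imwrite("pics/w9a.png",cv2.cvtColor(cv2.resize(f[25:175,205:355],None,fx=4,fy=4,interpolation=cv2.INTER_CUBIC),cv2.COLOR_RGB2BGR))
```

```text
8.8 [ 0.59398311 -0.00999249  0.26955339] 0.037295853075097155
```

View pics/w9.png

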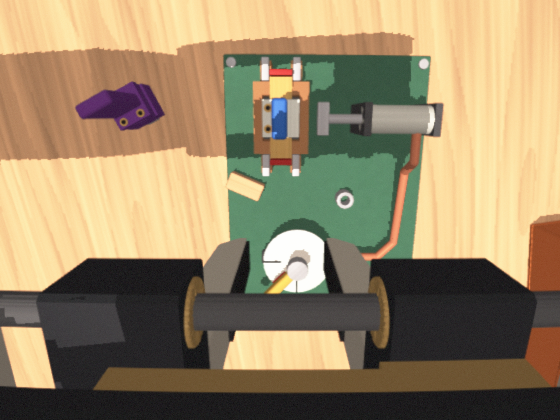

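View pics/w9a.png

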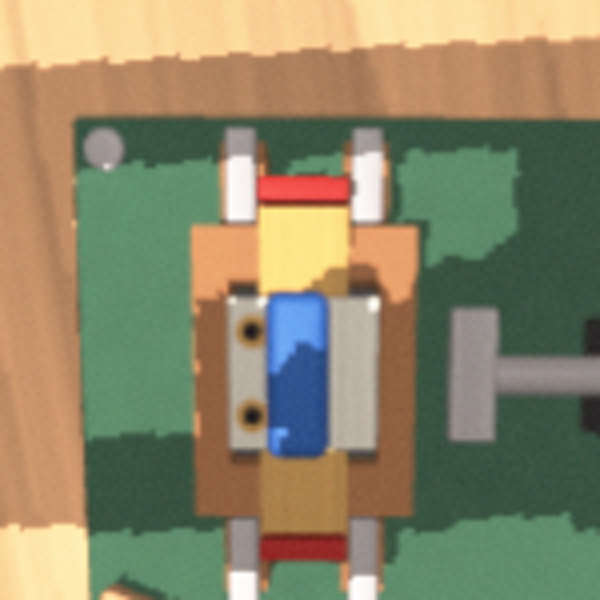

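Wrist view: the clamp nose at (322,118) is well clear of the guide and the blue handle is at (281,118). Moving over the guide.

Run:
```python
from h import *
plan([([.5963,.053,.19],tool(82.1)),([.5963,.053,.09],tool(82.1))])
```

```text
[0.1258, -0.0126, 0.1592] [-0.0003, -0.0, 0.0003]
[0.1258, -0.0125, 0.3592] [-0.0003, -0.0, 0.0003]
```

>>> jog_arm --motion '[0.4,0.126,-0.0125,0.16,0,0,0,0.4,0.126,-0.0125,0.16,0,0,0,0.35,0.126,-0.0125,0.16,0,0,0,0.35,0.126,-0.0125,0.16,0,0,0,0.35,0.126,-0.0125,0.24,0,0,0,0.35,0.126,-0.0125,0.32,0,0,0,0.35,0.126,-0.0125,0.36,0,0,0,0.35,0.126,-0.0125,0.36,0,0,0]'

```text
t: 9.65
tool_pos: [0.5949, 0.0518, 0.0876]
orientation: [-2.369, -2.06, 0.005]
force: [0.4, -0.1, 0.5]
opening: 0.0328
```

Run:
```python
from h import *
s=read_state();p=np.array(s["tool_pos"]);print(s["t"],p,s["opening"],s["force"])
c=cam("side"); f=cv2.cvtColor(c["frame"],cv2.COLOR_RGB2BGR)
cv2.imwrite("pics/s10.png",cv2.resize(f[140:270,170:300],None,fx=4.6,fy=4.6,interpolation=cv2.INTER_CUBIC))
c=cam("wrist");save(c,"w10.png")
```

```text
9.65 [0.59486957 0.05184323 0.08762815] 0.03283916196596023 [ 0.42017881 -0.1068587   0.53304833]
```

View pics/s10.png

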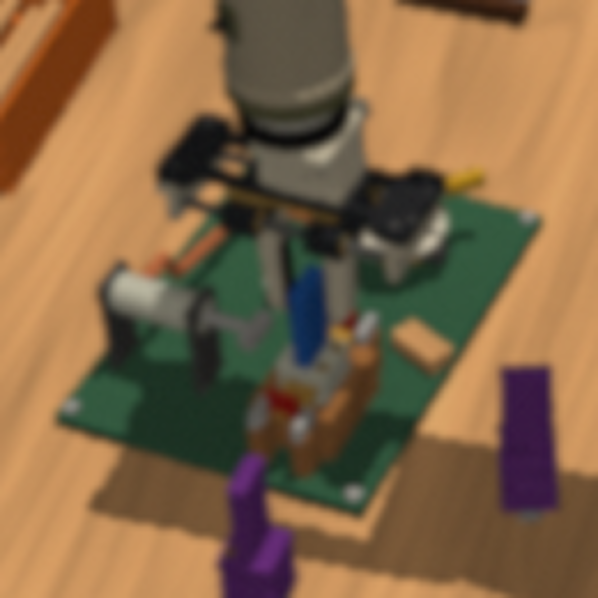

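View pics/w10.png

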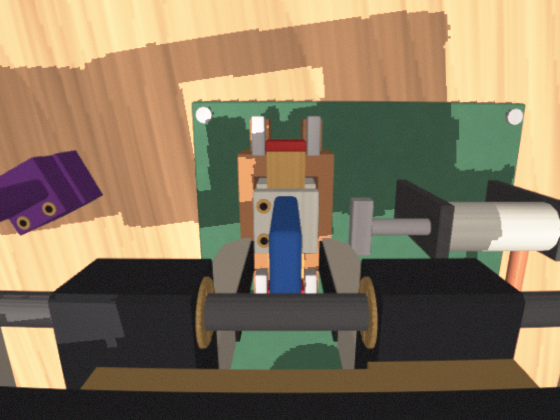

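The fingers straddle the blue handle: handle top at (287,200–290), gripper centre about 286. Closing.

>>> jog_arm --motion '[0,0.0025,0.002,0,0,0,0,0,0.0025,0.002,0,0,0,0,0,0.0025,0.002,0,0,0,0,0,0.0025,0.002,0,0,0,0,0,0.0025,0.002,0,0,0,0,0,0.0025,0.002,0,0,0,0]' --grip_force 35

```text
t: 10.35
tool_pos: [0.599, 0.0535, 0.0938]
orientation: [2.369, 2.061, 0.003]
force: [-6.7, 0.5, 10.1]
opening: 0.014
```

```bash
cat > rock.py <<'E'
from h import *
import sys
s=read_state();p=np.array(s["tool_pos"]);print(s["t"],p,s["opening"],s["force"],s["wrist_torque"])
M=R.from_rotvec(s["orientation"]).as_matrix(); print("toolx yaw",np.degrees(np.arctan2(M[1,0],M[0,0])),"z",M[:,2])
jx=np.array([np.cos(np.radians(-7.85)),np.sin(np.radians(-7.85)),0])
piv=np.array([.5963,.0530,.012])
# tilt towards +y = rotation about -jx
def pose(th):
    q=R.from_rotvec(-jx*th).as_matrix(); return (piv+q@(p-piv), q@M)
plan([pose(float(x)) for x in sys.argv[1:]])
E
python3 rock.py .05 .1 .13 .14 -.05 -.1 -.13 -.14
```

```text
10.35 [0.59902366 0.05349246 0.09375578] 0.014032390580385927 [-6.74096834  0.52158054 10.14410938] [ 0.00590052  1.29931317 -0.01716131]
toolx yaw 82.06100640763712 z [ 2.66715209e-03  6.83580687e-05 -9.99996441e-01]
[0.0082, -0.0, 0.0003] [-0.0, -0.0318, -0.0001]
[0.0163, -0.0, 0.001] [-0.0001, -0.0637, -0.0002]
[0.0212, -0.0, 0.0016] [-0.0001, -0.0828, -0.0002]
[0.0228, -0.0, 0.0018] [-0.0001, -0.0891, -0.0002]
[-0.0082, 0.0, 0.0001] [0.0, 0.0318, 0.0001]
[-0.0163, 0.0, 0.0006] [0.0001, 0.0637, 0.0002]
[-0.0212, 0.0, 0.0011] [0.0001, 0.0828, 0.0002]
[-0.0228, 0.0, 0.0013] [0.0001, 0.0891, 0.0002]
```

Gripped at 14.0 mm. Rocking to the left (+y) gradually.

>>> jog_arm --motion '[0,0.004,0,0,0,-0.016,0,0,0.008,0,0,0,-0.032,0,0,0.0125,0,0,0,-0.048,0,0,0.0163,0,0.0005,0,-0.064,0,0,0.019,0,0.001,0,-0.074,0,0,0.0212,0,0.001,0,-0.083,0,0,0.0212,0,0.001,0,-0.083,0]'

```text
t: 11.05
tool_pos: [0.6, 0.0638, 0.0941]
orientation: [2.3, 2.002, -0.151]
force: [-6.1, -3.7, 6.7]
opening: 0.014
```

```bash
cat > look.py <<'E'
from h import *
import sys
n=sys.argv[1]
s=read_state();p=np.array(s["tool_pos"]);print(s["t"],p,s["opening"],s["force"],s["wrist_torque"])
M=R.from_rotvec(s["orientation"]).as_matrix()
jy=np.array([np.cos(np.radians(82.15)),np.sin(np.radians(82.15)),0]);jx=np.array([np.cos(np.radians(-7.85)),np.sin(np.radians(-7.85)),0])
d=p-np.array([.5963,.0530,.012]);print("tilt to +y",-M[:,2]@jy,"tilt x",-M[:,2]@jx,"off x,y,z",d@jx,d@jy,d[2])
c=cam("wrist");save(c,f"w{n}.png")
for k,(y0,x0) in {"side":(150,190),"top":(110,225)}.items():
    c=cam(k); f=cv2.cvtColor(c["frame"],cv2.COLOR_RGB2BGR)
    cv2.imwrite(f"pics/{k}{n}.png",cv2.resize(f[y0:y0+100,x0:x0+110],None,fx=6,fy=6,interpolation=cv2.INTER_CUBIC))
E
python3 look.py 11
```

```text
11.05 [0.60004637 0.06384307 0.09412334] 0.013977538234674824 [-6.07497336 -3.67003123  6.70386083] [-0.92236594  1.47331943 -0.16045854]
tilt to +y 0.1327123916103416 tilt x -0.0018088083168344884 off x,y,z 0.0022303151506964545 0.011253141841305351 0.08212334271006246
```

View pics/w11.png

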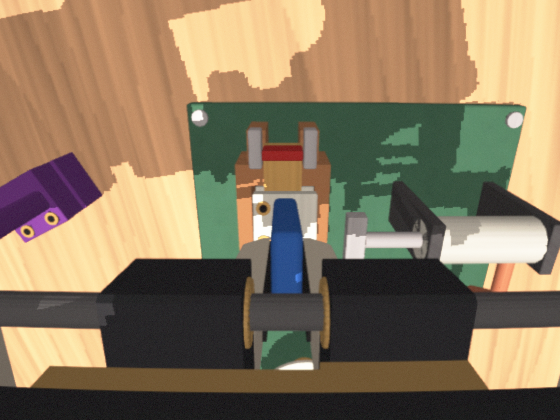

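View pics/side11.png

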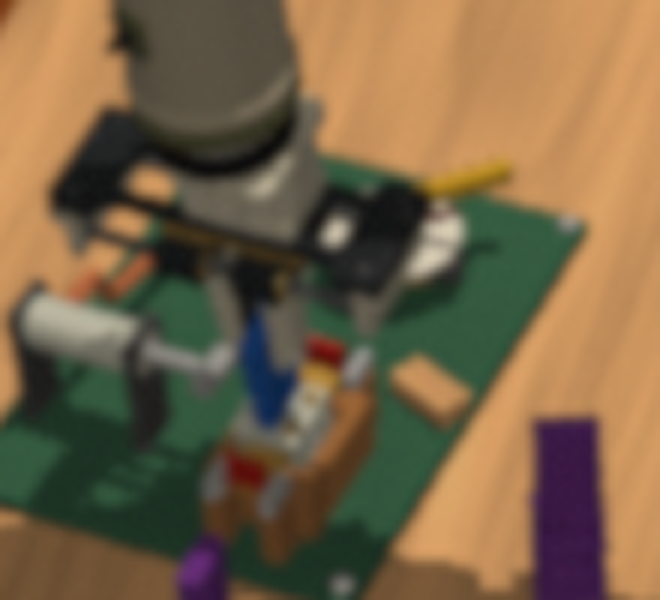

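```bash
cat > tab.py <<'E'
from m import *
c=cam("wrist");f=c["frame"]
jy=np.array([np.cos(np.radians(82.15)),np.sin(np.radians(82.15)),0]);jx=np.array([np.cos(np.radians(-7.85)),np.sin(np.radians(-7.85)),0])
o=np.array([.5963,.0530,0])
hsv=cv2.cvtColor(f,cv2.COLOR_RGB2HSV); m=cv2.inRange(hsv,(0,190,60),(4,255,255))|cv2.inRange(hsv,(174,190,60),(180,255,255))
cs,_=cv2.findContours(m,cv2.RETR_EXTERNAL,cv2.CHAIN_APPROX_NONE)
for k in cs:
    if cv2.contourArea(k)>15:
        x,y,w,h=cv2.boundingRect(k); 
        P=onz(c,[[x+w/2,y],[x+w/2,y+h]],.075)-o
        print((x,y,w,h),"jig y far edge (top z)",(P@jy).round(4),"x",(P@jx).round(4))
E
python3 tab.py
python3 - <<'E'
# same with old pic w9 pose unknown -> reuse recorded pose
from m import *
import h
E
```

```text
(263, 145, 39, 16) jig y far edge (top z) [0.0601 0.0508] x [0.0009 0.0008]
```

Run:
```python
from m import *
c=cam("wrist"); HE=np.array(c["hand_eye"])
jy=np.array([np.cos(np.radians(82.15)),np.sin(np.radians(82.15)),0]);o=np.array([.5963,.0530,0])
for n,p,r in [("w1",[.59093,-.02736,.29949],[2.358,2.075,.001]),("w9",[.59398,-.00999,.26955],[-2.366,-2.066,0]),("w10",[.59487,.05184,.08763],[-2.369,-2.06,.005])]:
    W=np.eye(4);W[:3,:3]=R.from_rotvec(r).as_matrix();W[:3,3]=p;c["T"]=W@HE
    f=cv2.cvtColor(cv2.imread(f"pics/{n}.png"),cv2.COLOR_BGR2RGB)
    hsv=cv2.cvtColor(f,cv2.COLOR_RGB2HSV); m=cv2.inRange(hsv,(0,190,60),(4,255,255))|cv2.inRange(hsv,(174,190,60),(180,255,255))
    cs,_=cv2.findContours(m,cv2.RETR_EXTERNAL,cv2.CHAIN_APPROX_NONE)
    for k in cs:
        if cv2.contourArea(k)>15:
            x,y,w,h=cv2.boundingRect(k);P=onz(c,[[x+w/2,y],[x+w/2,y+h]],.075)-o
            q=onz(c,[[x+w/2,y],[x+w/2,y+h]],.075)
            print(n,(x,y,w,h),(P@jy).round(4))
```

```text
w1 (273, 142, 18, 5) [-0.0426 -0.0483]
w9 (271, 159, 20, 6) [-0.041  -0.0476]
w10 (266, 140, 35, 11) [0.0524 0.0463]
```

The left keeper's tab moved outward by about 4.5–7 mm. Now rocking right through the centre.

```bash
python3 rock.py -.04 -.085 -.13 -.17 -.205 -.24 -.268 -.275
```

```text
11.3 [0.6000445  0.06376053 0.09414008] 0.01404700201298618 [-6.39238905 -2.36665449  6.73588173] [-0.64889162  1.42104207 -0.12624148]
toolx yaw 82.0587583383237 z [-0.01624092 -0.13070162 -0.99128872]
[-0.0066, 0.0, 0.0001] [0.0, 0.0255, 0.0]
[-0.0141, 0.0, 0.0006] [0.0001, 0.0541, 0.0001]
[-0.0215, 0.0, 0.0013] [0.0001, 0.0828, 0.0001]
[-0.0281, 0.0, 0.0023] [0.0002, 0.1082, 0.0002]
[-0.0338, 0.0, 0.0034] [0.0002, 0.1305, 0.0002]
[-0.0394, 0.0001, 0.0046] [0.0002, 0.1528, 0.0003]
[-0.0439, 0.0001, 0.0058] [0.0003, 0.1706, 0.0003]
[-0.045, 0.0001, 0.0061] [0.0003, 0.1751, 0.0003]
```

>>> jog_arm --motion '[0,-0.0066,0,0.0001,0,0.0255,0,0,-0.0141,0,0.0005,0,0.054,0,0,-0.0215,0,0.001,0,0.083,0,0,-0.028,0,0.002,0,0.108,0,0,-0.034,0,0.003,0,0.13,0,0,-0.0395,0,0.0045,0,0.153,0,0,-0.044,0,0.0055,0,0.171,0,0,-0.044,0,0.0055,0,0.171,0]'

```text
t: 12.1
tool_pos: [0.5965, 0.0429, 0.0941]
orientation: [-2.298, -2.0, -0.16]
force: [-1.8, 6.6, -0.2]
opening: 0.0139
```

```bash
python3 look.py 12; python3 tab.py
```

```text
12.1 [0.59646052 0.04290233 0.09414842] 0.013928277439922917 [-1.75663472  6.57350488 -0.22436351] [1.26965369 0.56841328 0.07772568]
tilt to +y -0.13855060192937557 tilt x -0.0005642991137068044 off x,y,z 0.0015381545286692862 -0.009981123238859099 0.08214842497648782
```

View pics/w12.png

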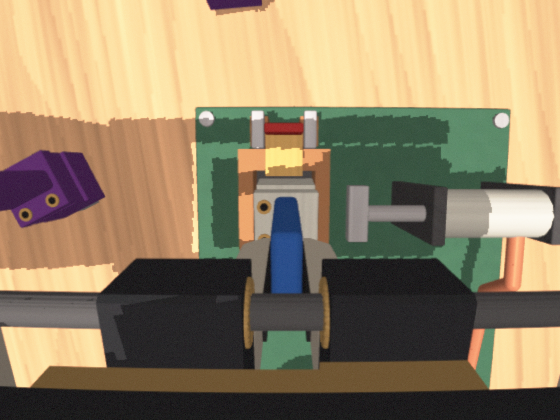

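View pics/side12.png

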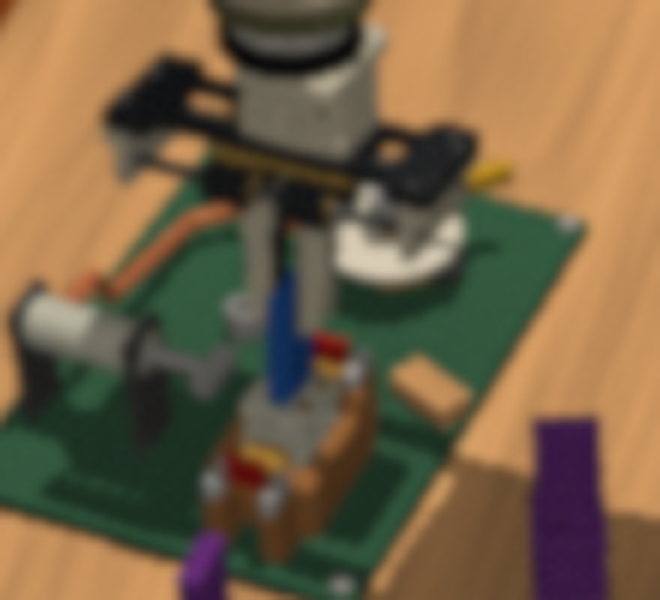

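The guide tilts with the tool and the left tab is clearly back. Returning to upright, then a look before lifting.

```bash
python3 rock.py .035 .07 .105 .138
```

```text
12.3 [0.59644174 0.04322899 0.09410965] 0.013825944519395983 [-3.03138247  2.9362982   0.11643728] [0.8376986  0.61588516 0.06145358]
toolx yaw 82.12412779452933 z [ 0.01913361  0.1354832  -0.99059488]
[0.0058, -0.0, 0.0002] [-0.0, -0.0223, -0.0]
[0.0116, -0.0, 0.0006] [-0.0, -0.0446, -0.0]
[0.0173, -0.0, 0.0013] [-0.0, -0.0668, -0.0]
[0.0227, -0.0, 0.002] [-0.0, -0.0879, -0.0]
```

>>> jog_arm --motion '[0,0.0058,0,0.0002,0,-0.022,0,0,0.0116,0,0.0005,0,-0.0445,0,0,0.0173,0,0.001,0,-0.067,0,0,0.0227,0,0.0015,0,-0.087,0,0,0.0227,0,0.0015,0,-0.087,0,0,0.0227,0,0.0015,0,-0.087,0]'

```text
t: 12.9
tool_pos: [0.5977, 0.0547, 0.0943]
orientation: [-2.367, -2.064, -0.0]
force: [-0.1, -1.2, -5.5]
opening: 0.0136
```

```bash
python3 look.py 13; python3 tab.py
```

```text
12.9 [0.59771084 0.05472101 0.09432937] 0.013643283873407902 [-0.12913734 -1.19347681 -5.45175088] [-0.35391629 -0.00650837 -0.00785348]
tilt to +y -0.0003911172607270247 tilt x 0.0003733252484507614 off x,y,z 0.0011625666400798557 0.0018975741174456088 0.08232937243022805
(267, 137, 18, 10) jig y far edge (top z) [0.0566 0.0508] x [-0.0041 -0.0041]
```

View pics/w13.png

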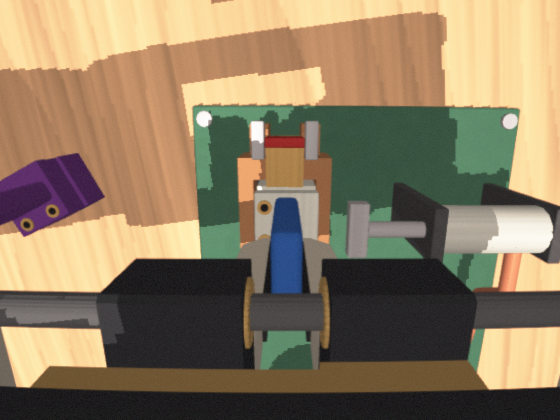

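View pics/side13.png

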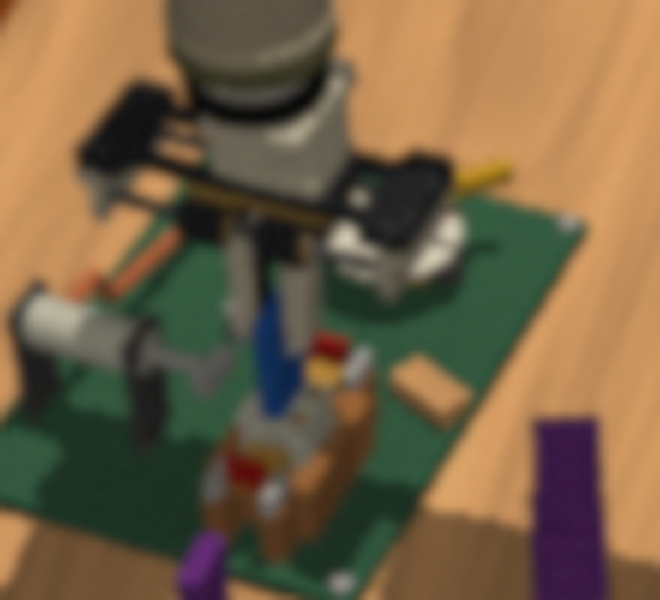

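Left tab moved ~4.3 mm out. Test lift of 6 mm while watching the force.

>>> jog_arm --motion '[0,-0.001,0,-0.004,0,0,0,0,-0.001,0,-0.008,0,0,0,0,-0.001,0,-0.012,0,0,0,0,-0.001,0,-0.012,0,0,0]'

```text
t: 13.5
tool_pos: [0.5977, 0.0538, 0.1011]
orientation: [-2.369, -2.062, -0.002]
force: [-1.9, 0.5, -3.6]
opening: 0.0136
```

```bash
python3 look.py 14
```

```text
13.5 [0.59771194 0.0537886  0.10112174] 0.013625132221084987 [-1.86722736  0.5088294  -3.5520348 ] [-0.02641449  0.25281178 -0.00852655]
tilt to +y -0.001478502983741906 tilt x 0.0001048933812018358 off x,y,z 0.001290998281029659 0.000974052690812204 0.08912174441351747
```

View pics/side14.png

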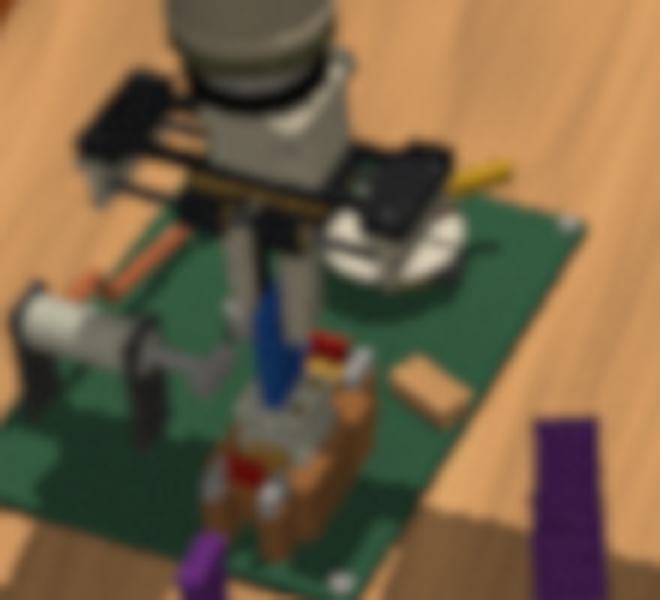

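Force equals the guide's weight (~3.5 N), so it's free. Lifting the rest.

>>> jog_arm --motion '[0,-0.001,0,-0.015,0,0,0,0,-0.001,0,-0.03,0,0,0,0,-0.001,0,-0.045,0,0,0,0,-0.001,0,-0.06,0,0,0,0,-0.001,0,-0.08,0,0,0,0,-0.001,0,-0.1,0,0,0,0,-0.001,0,-0.122,0,0,0,0,-0.001,0,-0.122,0,0,0]'

```text
t: 14.45
tool_pos: [0.5992, 0.0533, 0.1646]
orientation: [2.368, 2.062, 0.007]
force: [0.4, 0.2, -3.7]
opening: 0.0136
```

```bash
python3 look.py 15
python3 - <<'E'
from h import *
c=cam("side");save(c,"sidefull15.png");t=cam("top");save(t,"topfull15.png")
o=np.array([.5963,.0530]);
for z in (.05,.08,.09,.14,.21): print(z,((proj(c,[[*o,z]])-[190,150])*6).round(0),proj(c,[[*o,z]]).round(1))
E
```

```text
14.45 [0.59918601 0.0533247  0.16460864] 0.013626429312981707 [ 0.38025948  0.2138204  -3.65379557] [-0.04547367 -0.18531674  0.01652675]
tilt to +y -0.0019951769902751787 tilt x -0.004034602524660194 off x,y,z 0.00281461484045726 0.0007158272870612702 0.1526086412827395
0.05 [[287. 423.]] [[237.9 220.4]]
0.08 [[283. 383.]] [[237.2 213.9]]
0.09 [[282. 370.]] [[237.  211.7]]
0.14 [[276. 302.]] [[235.9 200.3]]
0.21 [[266. 202.]] [[234.4 183.7]]
```

View pics/side15.png

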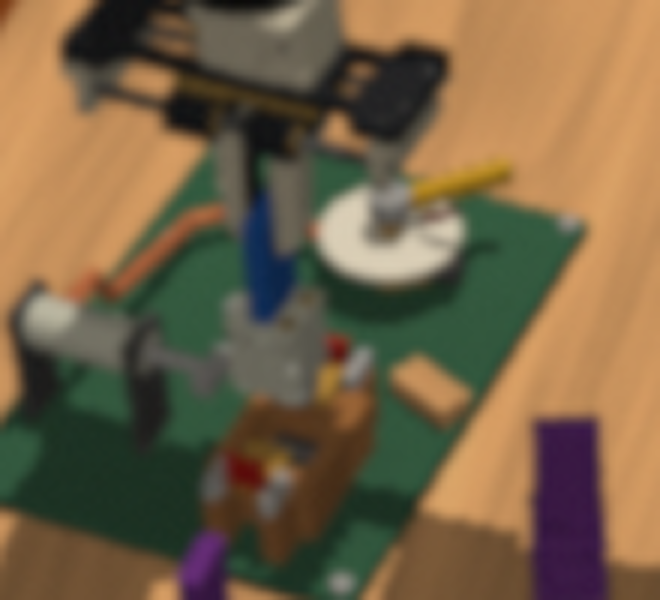

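View pics/w15.png

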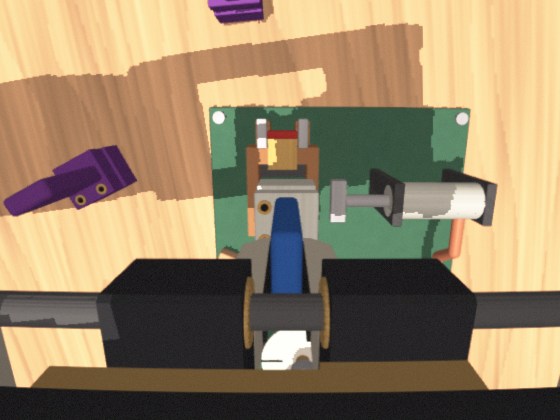

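View pics/topfull15.png

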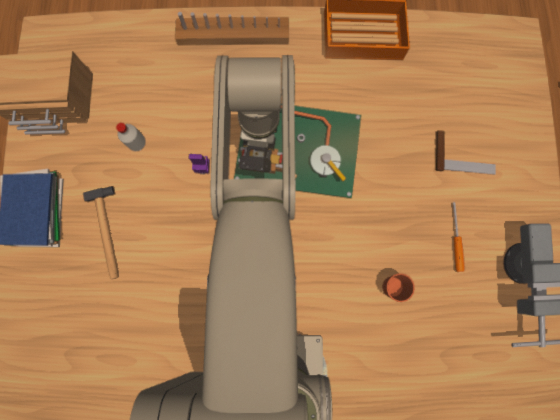

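>>> jog_arm --motion '[0,0,-0.004,0.004,0,-0.001,0,0,0,-0.004,0.005,0,-0.001,0,0,0,-0.004,0.005,0,-0.001,0,0,0,-0.004,0.005,0,-0.001,0,0,0,-0.004,0.005,0,-0.001,0,0,0,-0.004,0.005,0,-0.001,0]'

```text
t: 15.3
tool_pos: [0.5952, 0.0535, 0.1585]
orientation: [-2.369, -2.062, 0.002]
force: [-0.1, 0.8, -4.5]
opening: 0.014
```

```bash
python3 look.py 16
python3 - <<'E'
from h import *
t=cam("top");f=t["frame"];x0,y0=300,135
cv2.imwrite("pics/topv.png",cv2.cvtColor(cv2.resize(f[y0:y0+60,x0:x0+60],None,fx=10,fy=10,interpolation=cv2.INTER_CUBIC),cv2.COLOR_RGB2BGR))
hsv=cv2.cvtColor(f,cv2.COLOR_RGB2HSV);m=cv2.inRange(hsv,(18,150,100),(32,255,255));z=np.zeros_like(m);z[155:190,322:355]=m[155:190,322:355]
ys,xs=np.nonzero(z);a=onz(t,np.c_[xs,ys],.074)[:,:2].astype(np.float32);vx,vy,px,py=cv2.fitLine(a,cv2.DIST_L2,0,.01,.01).ravel()
print(len(xs),"handle dir",np.degrees(np.arctan2(vy,vx))%180+180, "centroid dir from axis",np.degrees(np.arctan2(a[:,1].mean()+.1195,a[:,0].mean()-.592))%360,"want 217")
E
```

```text
15.3 [0.59523848 0.05354274 0.15852264] 0.014013261308465792 [-0.11716127  0.83630882 -4.54154061] [-0.00640837 -0.06805684 -0.02868684]
tilt to +y 0.00031760349817116346 tilt x 0.0012389962475895394 off x,y,z -0.001125701277399469 0.00039267357490909327 0.1465226405646574
98 handle dir 218.70474 centroid dir from axis 216.42703 want 217
```

View pics/topv.png

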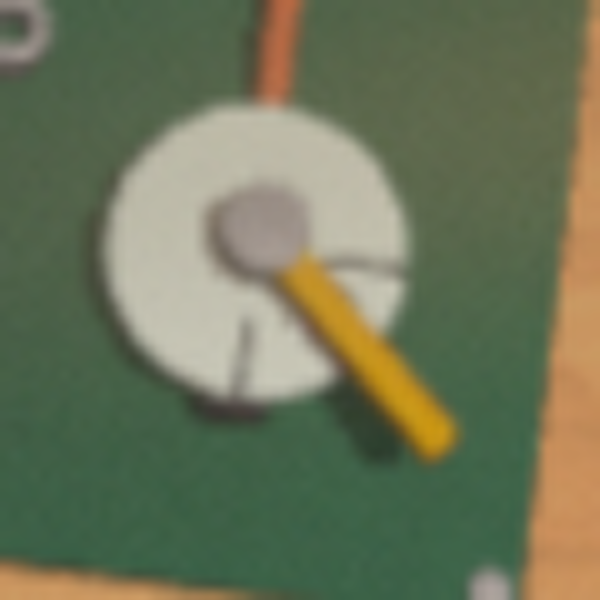

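View pics/side16.png

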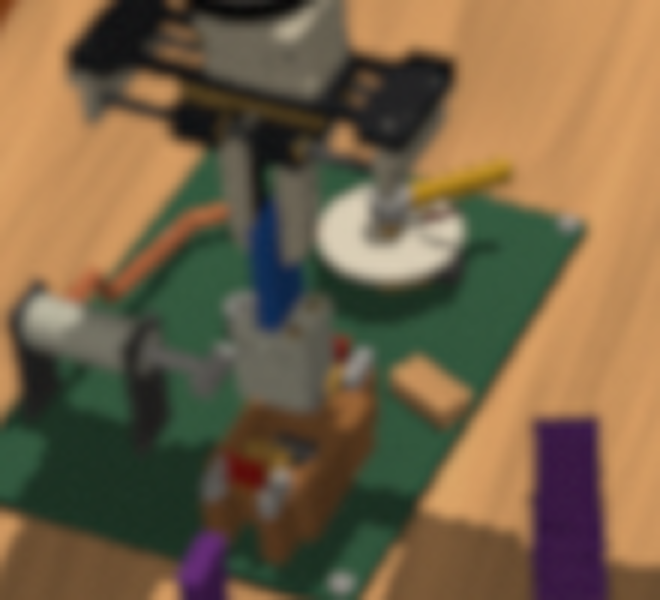

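Run:
```python
from h import *
for i in range(5):
    s=read_state();print(s["t"],s["tool_pos"].round(4),s["dq"].round(3),s["force"].round(1)); read_camera("side")
```

```text
15.5 [0.5952 0.0536 0.1584] [ 0.001 -0.001  0.001 -0.001  0.001 -0.001] [-0.5  0.2 -4.2]
15.55 [0.5952 0.0535 0.1584] [ 0.    -0.     0.001 -0.    -0.    -0.003] [-0.3 -0.1 -4.2]
15.6 [0.5951 0.0536 0.1584] [ 0.    -0.001  0.    -0.     0.     0.   ] [ 0.6 -0.2 -3.6]
15.65 [0.5951 0.0535 0.1584] [ 0.    -0.001  0.001 -0.     0.002  0.002] [ 0.1  0.4 -4.6]
15.7 [0.5951 0.0536 0.1584] [ 0.002  0.001 -0.001 -0.    -0.001  0.001] [ 0.8  1.  -3.7]
```

>>> jog_arm --motion '[0,0,0.001,-0.004,0,0,0,0,0,0.001,-0.007,0,0,0,0,0,0.001,-0.007,0,0,0,0,0,0.001,-0.007,0,0,0,0,0,0.001,-0.007,0,0,0,0,0,0.001,-0.007,0,0,0,0,0,0.001,-0.007,0,0,0]'

```text
t: 16.45
tool_pos: [0.5956, 0.0535, 0.1618]
orientation: [-2.369, -2.062, 0.002]
force: [-0.4, -0.0, -4.5]
opening: 0.0137
```

```bash
python3 look.py 17
python3 - <<'E'
from h import *
s=read_state();print(s["t"],s["tool_pos"].round(4),s["dq"].round(3))
c=cam("side")
# guide corners predicted with foot 30mm above rim vs 25/35: block bottom corners (z foot+10)
jx=np.array([np.cos(np.radians(-7.85)),np.sin(np.radians(-7.85))]);jy=np.array([-jx[1],jx[0]])
o=np.array([.5963,.0530])
for h in (.025,.03,.035):
    P=[[*(o+a*jx*.02+jy*.02),.05+h+z] for z in (.01,.06) for a in (-1,1)]+[[*(o+jy*.018),.05+h+.13]]
    print(h,((proj(c,P)-[190,150])*6).round(0).tolist())
E
```

```text
16.45 [0.59558553 0.05352453 0.16184161] 0.013675231889423213 [-0.35647897 -0.00902979 -4.54638673] [-0.05826943 -0.03072595 -0.00273315]
tilt to +y 0.00035971816898342613 tilt x 0.001571307581645777 off x,y,z -0.000779419612287793 0.00042203039599208195 0.1498416090356926
16.6 [0.5956 0.0535 0.1619] [-0.001 -0.    -0.     0.002 -0.001  0.001]
0.025 [[300.0, 410.0], [233.0, 391.0], [294.0, 342.0], [226.0, 323.0], [251.0, 231.0]]
0.03 [[299.0, 403.0], [233.0, 384.0], [293.0, 335.0], [225.0, 316.0], [251.0, 223.0]]
0.035 [[299.0, 397.0], [232.0, 378.0], [292.0, 328.0], [224.0, 309.0], [250.0, 216.0]]
```

View pics/side17.png

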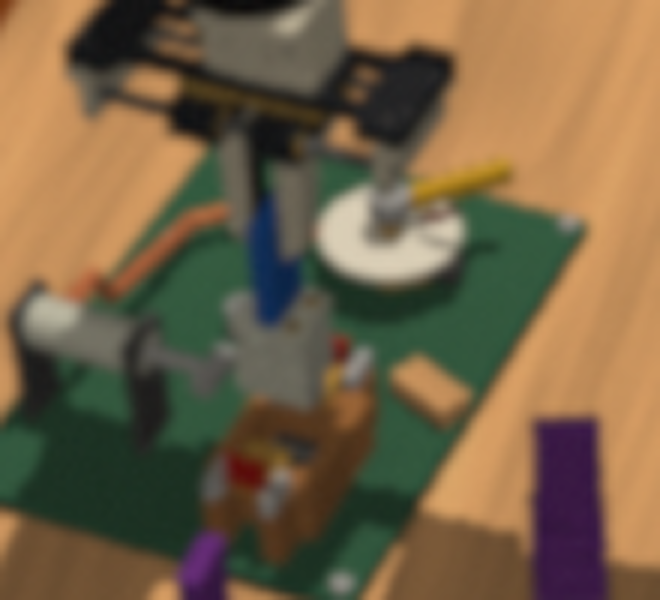

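The block's lower corners at about (303,403) and (238,383) match the prediction for 30 mm, which is (299,403) and (233,384). The guide is still and upright, so I hand in.

```bash
python3 -c "
from plant import close_job
print(close_job())"
```

```text
the job is handed in; nothing more can be done
None
```

I opened the valve to half, rocked the drill guide free, lifted it out upright and handed the job in at about 16.6 s. It was held still above the pocket.

**What I did:**
- **Valve:** it started about 0.1 rad open. I turned it about 39° to the red mark, and the clamp nose drew clear of the guide.
- **Guide:** I gripped the blue handle (opening 14 mm) and rocked it in the pocket to +0.133 rad and then −0.139 rad. I brought it upright, and it came free with about 4 N on the wrist, roughly its own weight.

**Last checks:**
- **Valve angle:** about 44–46° from the top and wrist pictures, which disagree by about 2°.
- **Guide height:** the foot is about 30 mm above the rim, agreeing between the lift distance and the side view.
- **Guide position:** within about 1 mm of the pocket centre, tilted less than 0.002 rad, joint speeds about 0.
- **Bystanders:** I touched none of them, and those in the last pictures looked unmoved, though I did not measure them.

**Failed or disagreed:**
- **First valve grasp:** it closed on nothing. The real fingertips looked about 17 mm behind the reported TCP, so I re-gripped lower.
- **Tool shift on closing:** the measured tool pose moved 4–6 mm as the fingers closed, so I took the lift height from the seated reading after gripping.
- **Keepers:** I measured the left one about 4 mm out. The right one I only inferred from the tilt and the free lift.

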